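# Clip the brass snap hook onto the anchor plate's eye

### The job

Three snap hooks lie side by side, touching, on the smith's bench. Slide the brass one endways out of the row until it lies on the bench clear of the other two, then pick it up and push its sprung gate against the upright of the anchor plate's eye nearer the robot until the gate snaps shut behind it, and leave the hook clipped there, lying flat on the plate. Do not disturb the two steel hooks or the other things on the bench.

Things in the scene. Friction and masses are not known exactly. Their poses are not given: they have to be found in the camera images.
- brass_hook_grip (a point): Brass snap hook to be clipped, flat, 10 mm thick, 100 mm long, about 0.12 kg. Point: centre of its handle, 5 mm above its underside; x points to its nose, y left, z up. The handle is a plate 36 mm wide, 50 mm long (25 mm each way from this point). Ahead of it two 10 mm thick arms (48 mm over their outsides, 28 mm apart inside) form a loop; their nose tips end 75 mm ahead of this point, with a mouth between them.
- brass_hook_mouth (a point): Middle of the brass hook's mouth, half-way up, 65 mm ahead of the handle centre; axes as the hook's. The mouth is 19 mm wide, shut by a thin steel gate lying across here. A bar pushed in along -x (about 5 N) swings the gate inwards; the gate snaps shut behind the bar once the bar's axis is 29 mm or more past this point. The handle's edge stops the bar at 35.5 mm.
- brass_gate (a joint): The brass hook's sprung gate, in rad: 0 shut, growing to 1.45 as it swings inwards; hinged on the hook's left (+y) nose tip; its spring always shuts it.
- steel_hook_a_grip (a point): Dark steel snap hook, same shape and size (its gate is fixed), to be left alone. Point: centre of its handle, 5 mm above its underside; x points to its nose, y left, z up. The three hooks lie parallel on the bench, noses away from the robot, their 48 mm wide loops touching; the brass one may be at either end or in the middle. Their handles are 12 mm apart.
- steel_hook_b_grip (a point): The other dark steel snap hook, the same, to be left alone. Point: centre of its handle, 5 mm above its underside; x points to its nose, y left, z up.
- eye_near (a point): The eye's upright nearer the robot: a vertical steel bar, 9 mm in diameter. Point: on the bar's axis, 5 mm above the plate's top. x points along the plate away from the robot, z up. The eye is an upright staple in the x-z plane: its other upright is 55 mm farther along x, its cross bar's top 47 mm above the plate's top.
- anchor_plate: Grey anchor plate, fixed to the bench: 200 mm long (x), 90 mm wide (y), 10 mm thick. Origin at the middle of its underside, x away from the robot. The eye's near upright stands on its long centre line 10 mm beyond the middle; on the robot's side of it the plate is bare for 110 mm.
- hammer: Hammer lying on the bench, a bystander. Origin under its middle.
- wax_jar: Amber glass jar with a steel lid, 60 mm across, 70 mm tall, a bystander. Origin at the centre of its underside.
- collar: Steel ring collar, 52 mm across, 20 mm tall, a bystander. Origin at the centre of its underside.
- wire_brush: Brush lying on the bench, a bystander. Origin under its middle.
- rivet_cup: Dark steel cup, 70 mm across, 60 mm tall, a bystander. Origin at the centre of its underside.
Things that resemble listed ones, but are neither listed nor needed, are in the scene too. What is shaped like the part that bears steel_hook_a_grip but turquoise is not meant.

How it is judged:
By the outcome, as a careful person would: the job done as asked, in the order asked, and still so for the second after the job is handed in, with the robot touching nothing.
It also fails if it takes over 59 s, if anything falls off the work surface, if the arm or the gripper's body presses on something with over 40 N, if the wrist force passes 120 N, or if a joint passes its speed limit or range.

### The arm

A 6-joint arm with a two-finger parallel gripper is mounted at the origin on the work surface. World frame = base frame: x ahead of the robot, y to its left, z up, the work surface at z = 0. Lengths are in m, angles in rad, forces in N, time in s.
With the tool pointing down it reaches from about 0.25 to 0.725 m from the base axis. Payload 4 kg.
Tool frame: the origin (TCP) lies between the finger pads; the fingertips stand bot.nose_length ahead of it and the grasp point (between the pads) lies 2 mm behind it (bot.nose_length is the distance from the TCP to the fingertips, in m); z points along the fingers, y is the direction in which the jaws open and shut (so a half turn about z gives the same grasp; the last joint's range is limited). The gripper opens to 85 mm and grips with 20 to 120 N. Pads are 22 mm wide; open, the fingers measure 114 mm over their backs; the gripper's body (76 mm by 85 mm) begins 54 mm behind the grasp point. The pads swing forward as they close: fully open they stand 13 mm farther back than shut.
Start: joints at [-1.161, 0.241, 0.005, 1.335, 0, 1.571], TCP at [0.199, -0.459, 0.209] pointing down, gripper open.
Joint ranges: [-2.72, 2.72], [-1.05, 1.87], [-1.09, 1.28], [-1.99, 2.15], [-1.42, 1.44], [-3.14, 3.14]. Speed limits (rad/s): [2.79, 2.79, 3.14, 3.14, 3.14, 3.14].

### API

Orientations are given as a unit quaternion [w, x, y, z].
In Python, from cell import bot, cams gives the robot as it stands.
- The arm moves only by the shell command python3 -m crank 'ROWS' [FORCE]. ROWS is JSON, a list that holds one entry, the list of rows, each a list of 7 numbers: the shift along the tool's x, y, z in mm, then the turn, a rotation vector about the tool's x, y, z in units of 5 degrees (1.0 is 5 degrees), then the closure in counts, from 0 (fully open) to 255 (shut). In form: [[[dx, dy, dz, wx, wy, wz, claw], ...]]. A call has 1 to 8 rows; each row shifts and turns the pose as measured when the row begins, along the tool's axes as they then stand; what a row does not reach is not made up. A row lasts 1/10 s, in which the tool goes at most 50 mm and 8.59 degrees, less where a joint would pass 70% of its speed; a pose out of reach is approached as far as the arm can. A call is refused whole if a number of a shift passes 50 or a number of a turn 1, either way. A call with a gripper value outside its range is refused whole. The fingers move at their own pace and stop on an object; FORCE is the grip in N (left out, the last holds). Time passes only in rows, so rows that do not move let the fingers close. It gives the time, the measured TCP pose, the force and the opening at its end, in the units of the state.
- bot.state(): the state, without advancing time (a new reading comes with each control period).
- cams.read_camera(name): name is "scene" or "top" or "wrist"; returns a dict with "image" (384x512x3 uint8, blue, green, red), "fovy" (degrees; the focal length in pixels is half the picture's height over the tangent of half this angle, whatever the lens; pixels are square), "cx", "cy" (the principal point, pixels), "k1" (the pictures are not rectified: a ray, as slopes to the right and down, at radius r is drawn at 1 + k1 r^2 times it, then the intrinsics apply), "R" (3x3) and "t" (3): a world point X has camera coordinates R X + t; the wrist camera has in their place "T_tool_cam" (4x4, takes a point from camera to tool coordinates, whose origin is the TCP and whose axes are the flange's). Camera axes: x right, y down, z forward; pixel columns grow to the right and rows downward; lengths in m; the calibration is good to about 2 mm. A picture is of the moment at which its call begins: read the wrist's pose just before it. There is no depth.
- bot.hand_in(): hands the job in, once; it reports no verdict.
The state is a dict: "t": time; "qpos": joint angles; "dq": joint speeds; "joint_efforts": joint torques, N m; "position": TCP position; "tcp_rot": TCP orientation; "ft_force": force on the tool from outside, world axes, zero at the start; "moment": the same for the moment, N m; "grip_width": finger opening in m.
Only numpy, scipy, OpenCV 4.12 (cv2) and the standard library are available. Lean on these libraries where they do the work, as an engineer would, in place of code of your own. Each camera call takes 0.05 s, during which the arm holds its last target.

## Working session

There is one attempt and no reset: what is moved stays moved. The work goes in short steps, Python scripts to look and compute and a shell command to move; the robot and the scene stay as the last step left them, time stands still between calls to the robot, and variables do not carry over. Pictures are saved under pics/ and viewed, and the job is handed in when it is done.

```bash
ls; mkdir -p pics
python3 - <<'E'
from cell import bot, cams
import cv2
print(bot.state(), bot.nose_length)
for n in ("scene","top","wrist"):
    c=cams.read_camera(n); cv2.imwrite(f"pics/{n}0.png",c["image"])
    print(n,{k:v for k,v in c.items() if k!="image"})
E
```

```text
pics
{'t': 0.0, 'qpos': array([-1.16101041e+00,  2.41423394e-01,  3.73247613e-03,  1.33519330e+00,
       -8.39521548e-06,  1.57079129e+00]), 'dq': array([-0.00063134,  0.00013224,  0.00063579,  0.00091392,  0.00036237,
        0.00043788]), 'joint_efforts': array([-1.32820456e-03, -3.72312284e+01,  2.52410817e+01,  1.68603100e-02,
       -5.90259037e-05, -8.05021926e-06]), 'position': array([ 0.19893644, -0.45798823,  0.20851095]), 'tcp_rot': array([-1.02125737e-03,  9.79081723e-01,  2.03464714e-01, -2.16511226e-04]), 'ft_force': array([-0.29522276,  0.71574117,  0.07805418]), 'moment': array([ 0.0273394 ,  0.02747672, -0.00973313]), 'grip_width': 0.08539614985895252} 0.017
scene {'fovy': 55.852835755205035, 'cx': 252.99539119895852, 'cy': 198.60912563345977, 'k1': -0.03791746737898704, 'R': array([[-0.82471625,  0.56522837,  0.01897366],
       [ 0.38560526,  0.5865393 , -0.71223608],
       [-0.41370484, -0.58007633, -0.70168352]]), 't': array([ 0.52290952, -0.14977949,  1.37455336])}
top {'fovy': 44.31502896792824, 'cx': 259.416645719357, 'cy': 187.9066334752232, 'k1': -0.060519795441143595, 'R': array([[-0.01002814, -0.99993035, -0.00622338],
       [-0.99656726,  0.0105055 , -0.08211778],
       [ 0.08217744,  0.00537853, -0.9966032 ]]), 't': array([-0.06120282,  0.59183112,  1.31441146])}
wrist {'fovy': 70.53868942313153, 'cx': 254.2858455675964, 'cy': 190.69615903082797, 'k1': -0.0657494212269961, 'T_tool_cam': array([[ 1.85151991e-03, -9.64084900e-01, -2.65587797e-01,
         6.63983808e-02],
       [ 9.99998146e-01,  1.92530055e-03, -1.74582956e-05,
         3.61549306e-04],
       [ 5.28167611e-04, -2.65587273e-01,  9.64086677e-01,
        -1.64161032e-01],
       [ 0.00000000e+00,  0.00000000e+00,  0.00000000e+00,
         1.00000000e+00]])}
```

View pics/top0.png

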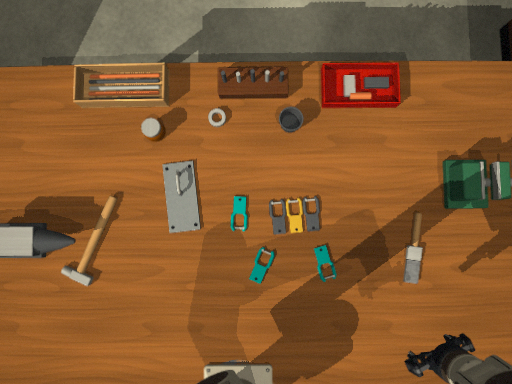

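View pics/scene0.png

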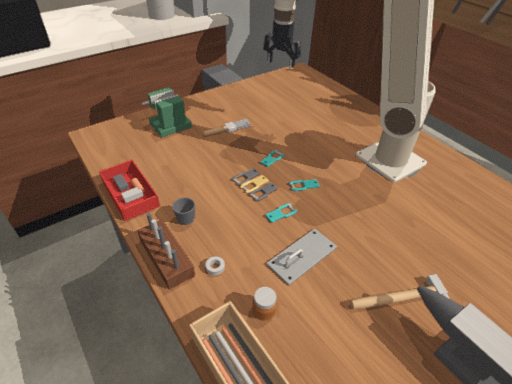

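View pics/wrist0.png

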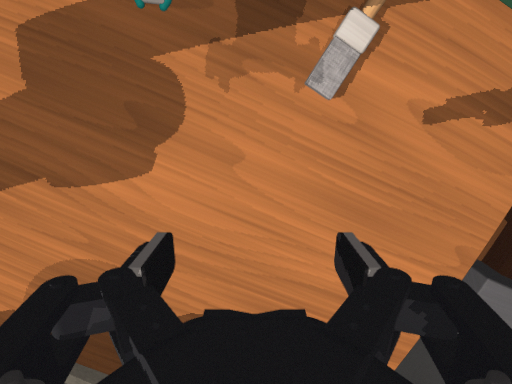

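Candidates in the top view: the brass/yellow hook at (294,215), in the middle of the row; dark steel hooks at (278,216) and (312,213); turquoise decoys at (240,213), (262,265) and (325,262). By the description I want the brass one. I'll check it in a close crop and measure it.

```bash
cat > h.py <<'E'
import numpy as np, cv2
from cell import bot, cams
from scipy.spatial.transform import Rotation as Rn
def K(c):
    f=c["image"].shape[0]/2/np.tan(np.radians(c["fovy"])/2)
    return np.array([[f,0,c["cx"]],[0,f,c["cy"]],[0,0,1.]])
def cam(name,retry=True):
    s=bot.state(); c=cams.read_camera(name)
    if name=="wrist":
        T=np.eye(4); T[:3,:3]=Rn.from_quat(s["tcp_rot"],scalar_first=True).as_matrix(); T[:3,3]=s["position"]
        M=np.linalg.inv(T@c["T_tool_cam"]); c["R"]=M[:3,:3]; c["t"]=M[:3,3]
    return c
def rays(c,px):
    px=np.asarray(px,float).reshape(-1,1,2)
    u=cv2.undistortPoints(px,K(c),np.array([c["k1"],0,0,0.]))[:,0]
    d=np.c_[u,np.ones(len(u))]@c["R"]
    return -c["R"].T@c["t"], d
def onz(c,px,z):
    o,d=rays(c,px); return o+d*((z-o[2])/d[:,2])[:,None]
def proj(c,X):
    X=np.asarray(X,float).reshape(-1,3)
    return cv2.projectPoints(X,cv2.Rodrigues(c["R"])[0],c["t"],K(c),np.array([c["k1"],0,0,0.]))[0][:,0]
def mask(c,lo,hi,box=None):
    m=cv2.inRange(cv2.cvtColor(c["image"],cv2.COLOR_BGR2HSV),np.array(lo),np.array(hi))
    if box:
        k=np.zeros_like(m); x0,y0,x1,y1=box; k[y0:y1,x0:x1]=255; m&=k
    return m
def rect(c,m,z):
    """largest contour mapped onto plane z -> min area rect in world"""
    cs,_=cv2.findContours(m,cv2.RETR_EXTERNAL,cv2.CHAIN_APPROX_NONE)
    k=max(cs,key=cv2.contourArea)
    P=onz(c,k.reshape(-1,2),z)[:,:2].astype(np.float32)
    return cv2.minAreaRect(P*1000),P,k
def tool(): 
    s=bot.state(); r=Rn.from_quat(s["tcp_rot"],scalar_first=True)
    return s,r
def goto(p,yaw):
    """shift/turn (tool axes) from now to p with tool straight down, tool x at yaw (rad)"""
    s,r=tool()
    g=Rn.from_euler("z",yaw)*Rn.from_euler("x",np.pi)
    d=r.inv().apply(np.array(p)-s["position"])*1000
    w=(r.inv()*g).as_rotvec()/np.radians(5)
    print("t",round(s["t"],2),"pos",np.round(s["position"]*1000,1),"yaw",round(np.degrees(np.arctan2(*r.as_matrix()[[1,0],0])),2),"w",round(s["grip_width"]*1000,1),"F",np.round(s["ft_force"],1))
    print("shift mm",np.round(d,1),"turn",np.round(w,2))
E
python3 - <<'E'
from h import *
c=cam("top"); m=mask(c,(20,150,120),(32,255,255),(270,180,330,250))
print(rect(c,m,0.01)[0], cv2.countNonZero(m))
crop=c["image"][150:290,150:350]; cv2.imwrite("pics/crop1.png",cv2.resize(crop,None,fx=4,fy=4,interpolation=cv2.INTER_CUBIC))
print(onz(c,[(294,215),(278,216),(312,213),(240,213),(262,265),(325,262),(290,120),(151,129)],0.01))
E
```

```text
((513.7886352539062, -165.29107666015625), (45.793617248535156, 97.01940155029297), 89.38043975830078) 307
[[ 0.51366328 -0.16519241  0.01      ]
 [ 0.51129407 -0.11946242  0.01      ]
 [ 0.51881476 -0.21672933  0.01      ]
 [ 0.52096192 -0.01099422  0.01      ]
 [ 0.37293324 -0.07233497  0.01      ]
 [ 0.37942836 -0.25118497  0.01      ]
 [ 0.78945676 -0.15809555  0.01      ]
 [ 0.76798862  0.2471462   0.01      ]]
```

View pics/crop1.png

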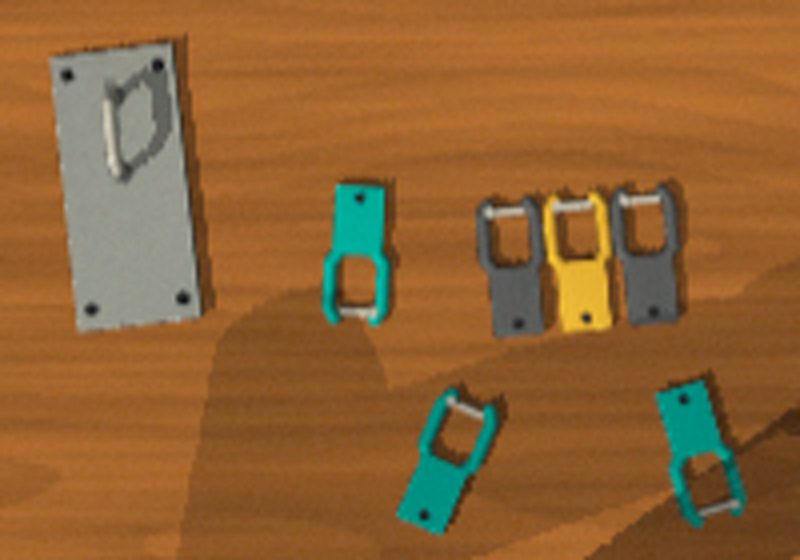

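The crop shows the brass hook in the middle of the row, nose and gate away from the robot, leaning slightly left. The plate with its eye is at left. There is free bench beyond the row, so I will slide the hook away from the robot. First I'll move above it for a close look.

Run:
```python
from h import *
goto((0.51,-0.165,0.21),np.radians(95))
```

```text
t 0.2 pos [ 199.1 -458.2  208.8] yaw 23.48 w 85.4 F [ 0.3 -0.9 -0.3]
shift mm [ 402. -145.   -1.] turn [-1.00e-02 -1.00e-02 -1.43e+01]
```

```bash
python3 -m crank '[[[45,-16,0,0,0,0,0],[45,-16,0,0,0,0,0],[45,-16,0,0,0,0,0],[45,-16,0,0,0,0,0],[45,-16,0,0,0,0,0],[45,-16,0,0,0,0,0],[45,-16,0,0,0,0,0],[45,-16,0,0,0,0,0]]]' 40
python3 -m crank '[[[42,-15,0,0,0,-1,0],[0,0,0,0,0,-1,0],[0,0,0,0,0,-1,0],[0,0,0,0,0,-1,0],[0,0,0,0,0,-1,0],[0,0,0,0,0,-1,0],[0,0,0,0,0,-1,0],[0,0,0,0,0,-1,0]]]'
python3 -m crank '[[[0,0,0,0,0,-1,0],[0,0,0,0,0,-1,0],[0,0,0,0,0,-1,0],[0,0,0,0,0,-1,0],[0,0,0,0,0,-1,0],[0,0,0,0,0,-1,0],[0,0,0,0,0,0,0]]]'
python3 - <<'E'
from h import *
goto((0.51,-0.165,0.21),np.radians(95))
c=cam("wrist"); cv2.imwrite("pics/w1.png",c["image"])
E
```

```text
t: 1.0
position: [0.4846, -0.1949, 0.2069]
tcp_rot: [-0.0, 0.981, 0.195, -0.001]
ft_force: [1.3, -0.8, 0.1]
grip_width: 0.0852
t: 1.8
position: [0.5233, -0.1551, 0.2029]
tcp_rot: [-0.003, 0.843, 0.537, -0.002]
ft_force: [0.1, -0.8, -0.8]
grip_width: 0.0854
t: 2.5
position: [0.5219, -0.1546, 0.2004]
tcp_rot: [-0.006, 0.667, 0.745, -0.002]
ft_force: [0.7, -0.6, 0.4]
grip_width: 0.0852
t 2.5 pos [ 521.9 -154.6  200.4] yaw 96.29 w 85.2 F [ 0.7 -0.6  0.4]
shift mm [ -9.  -13.   -9.5] turn [-0.13 -0.06  0.26]
```

View pics/w1.png

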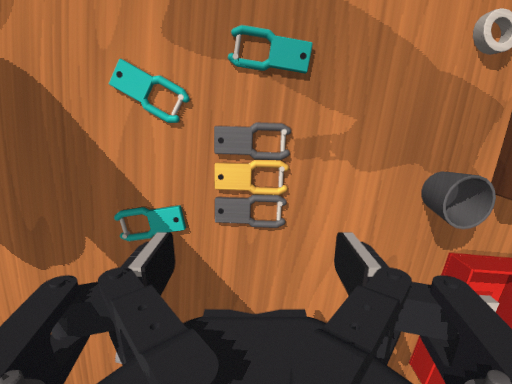

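The wrist view shows the row with brass in the middle at about (250,177), the gate at its right end, and the steel hooks at (250,140) and (250,211). Measuring precisely.

Run:
```python
from h import *
c=cam("wrist")
m=mask(c,(18,120,100),(33,255,255),(200,140,300,210))
r,P,k=rect(c,m,0.01); print("wrist",r, cv2.boundingRect(k))
print(np.round(cv2.boxPoints(r),1))
m2=cv2.resize(np.where(m[...,None]>0,c["image"],c["image"]//2)[110:240,200:310],None,fx=6,fy=5); cv2.imwrite("pics/m1.png",m2)
# handle: pixels with local x in -25..: use left half of contour
P=P*1000
for nm,c2 in(("top",cam("top")),("scene",cam("scene"))):
    m=mask(c2,(18,120,100),(33,255,255),(270,180,330,250) if nm=="top" else (235,165,280,200))
    try: r,_,k=rect(c2,m,0.01); print(nm,r)
    except Exception as e: print(nm,e)
```

```text
wrist ((516.100830078125, -166.50277709960938), (97.91539001464844, 46.43385314941406), 6.459773063659668) (215, 160, 74, 35)
[[ 464.8 -148.9]
 [ 470.1 -195.1]
 [ 567.4 -184.1]
 [ 562.1 -137.9]]
top max() iterable argument is empty
scene ((500.0020446777344, -164.98033142089844), (66.036376953125, 44.62371826171875), 7.44262170791626)
```

View pics/m1.png

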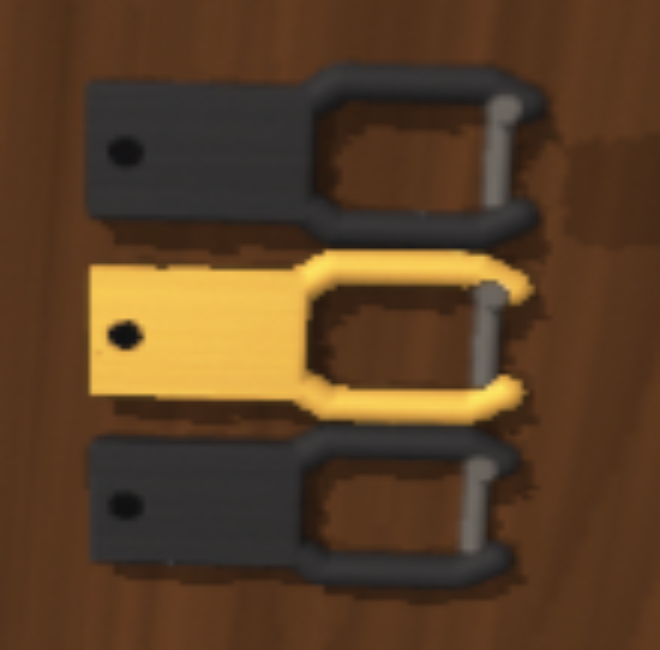

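```bash
cat >> h.py <<'E'
def hook(c,box=None,z=0.01,show=True):
    m=mask(c,(18,110,90),(33,255,255),box)
    n,l,st,_=cv2.connectedComponentsWithStats(m); i=1+np.argmax(st[1:,4]); m=(l==i).astype(np.uint8)*255
    ys,xs=np.nonzero(m); P=onz(c,np.c_[xs,ys],z)[:,:2]*1000
    q=P-P.mean(0); w,v=np.linalg.eigh(q.T@q); a=v[:,1]*np.sign(v[0,1]); yaw=np.arctan2(a[1],a[0])
    n_=np.array([-a[1],a[0]]); u=P@a; t=P@n_
    # edges of the handle part and ends
    cu=(u.min()+u.max())/2; sel=(u<cu-5)&(u>u.min()+4)
    ct=(t[sel].min()+t[sel].max())/2; ct2=(t.min()+t.max())/2
    g=(cu-25)*a+ct*n_; g2=(cu-25)*a+ct2*n_
    if show: print("hook yaw %.2f len %.1f wid %.1f hw %.1f grip %s (loop-mid %s) area %d"%(np.degrees(yaw),np.ptp(u),np.ptp(t),np.ptp(t[sel]),np.round(g,1),np.round(g2,1),len(P)))
    return g/1000,yaw
E
python3 - <<'E'
from h import *
c=cam("wrist"); g,y=hook(c,(200,140,300,210))
goto((g[0],g[1],0.11),np.pi/2+y)
E
```

```text
hook yaw 4.27 len 97.5 wid 47.3 hw 35.9 grip [ 490.5 -167.9] (loop-mid [ 490.4 -167.5]) area 1431
t 2.75 pos [ 522.  -154.6  200.7] yaw 96.24 w 85.0 F [ 0.6  0.3 -0.5]
shift mm [-10.2 -31.9  91. ] turn [-0.12 -0.06  0.39]
```

```bash
python3 -m crank '[[[-5,-16,45,-0.12,-0.06,0.39,60],[-5,-16,46,0,0,0,60],[0,0,0,0,0,0,60]]]'
python3 - <<'E'
from h import *
c=cam("wrist"); cv2.imwrite("pics/w2.png",c["image"]); g,y=hook(c)
goto((g[0],g[1],0.11),np.pi/2+y)
E
```

```text
t: 3.05
position: [0.491, -0.1674, 0.1087]
tcp_rot: [0.002, 0.681, 0.732, 0.001]
ft_force: [-0.8, 0.2, -0.7]
grip_width: 0.0649
hook yaw 3.68 len 97.5 wid 46.8 hw 35.4 grip [ 490.4 -167.7] (loop-mid [ 490.3 -167. ]) area 2579
t 3.1 pos [ 495.4 -168.4  112.7] yaw 94.17 w 65.2 F [ 0.6 -0.1  1. ]
shift mm [ 1.  -4.9  2.6] turn [0.13 0.05 0.1 ]
```

View pics/w2.png

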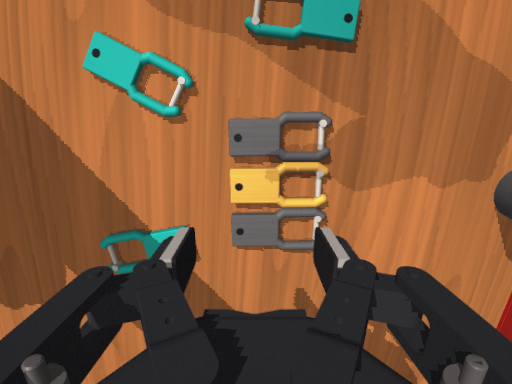

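Run:
```python
from h import *
c=cam("wrist"); g,y=hook(c)
goto((g[0],g[1],0.11),np.pi/2+y)
# steel hooks yaw via dark mask
hsv=cv2.cvtColor(c["image"],cv2.COLOR_BGR2HSV); print(hsv[137,255],hsv[230,255])
m=cv2.inRange(hsv,(0,0,0),(180,90,90))
for box in((225,105,335,162),(225,205,312,252)):
    k=np.zeros_like(m); k[box[1]:box[3],box[0]:box[2]]=255
    n,l,st,_=cv2.connectedComponentsWithStats(m&k); i=1+np.argmax(st[1:,4]); ys,xs=np.nonzero(l==i)
    P=onz(c,np.c_[xs,ys],.01)[:,:2]*1000; q=P-P.mean(0); w,v=np.linalg.eigh(q.T@q); print(st[i],P.mean(0),np.degrees(np.arctan(v[1,1]/v[0,1])))
```

```text
hook yaw 4.14 len 97.3 wid 46.0 hw 36.4 grip [ 490.2 -167.7] (loop-mid [ 490.2 -167.3]) area 2468
t 3.15 pos [ 498.9 -169.2  115.6] yaw 94.2 w 65.4 F [ 0.6 -0.4  0.8]
shift mm [ 2.2 -8.7  5.4] turn [0.21 0.08 0.01]
[165  10 106] [ 13  17 104]
[226 147  98  12 283] [ 527.05745689 -136.41258615] 3.3488631698632165
[272 212  37  28 135] [ 532.63121348 -209.87600423] 54.18653230345353
```

```bash
python3 -m crank '[[[0,0,0,0,0,0,60],[0,0,0,0,0,0,60]]]'
python3 - <<'E'
from h import *
goto((.4903,-.1676,0.06),np.radians(94.2))
E
```

```text
t: 3.35
position: [0.5049, -0.1705, 0.1214]
tcp_rot: [0.014, 0.68, 0.733, 0.007]
ft_force: [-0.9, 0.0, 0.7]
grip_width: 0.0658
t 3.35 pos [ 504.9 -170.5  121.4] yaw 94.22 w 65.8 F [-0.9  0.   0.7]
shift mm [  4.6 -16.1  60.9] turn [0.33 0.12 0.01]
```

Run:
```python
from h import *
for i in range(4):
    s=bot.state(); print(np.round(s["position"]*1000,1),np.round(s["dq"],3),np.round(s["joint_efforts"],1),np.round(s["qpos"],3),s["ft_force"].round(1)); cams.read_camera("top")
```

```text
[ 504.9 -170.5  121.4] [ 0.005 -0.013  0.061  0.01   0.001  0.002] [ -0.1 -40.   23.4  -0.2  -0.   -0. ] [-3.260e-01  3.350e-01 -1.030e-01  1.103e+00  1.000e-03  1.171e+00] [-0.9  0.   0.7]
[ 505.6 -170.7  121.8] [-0.002  0.    -0.015 -0.009  0.    -0.003] [ -0.1 -39.1  22.4   0.1  -0.    0. ] [-3.260e-01  3.340e-01 -1.020e-01  1.102e+00  1.000e-03  1.171e+00] [1.5 0.2 0.6]
[ 505.  -170.5  121.2] [-0.002  0.006 -0.03  -0.002 -0.002 -0.004] [ -0.  -40.1  23.7  -0.2   0.    0. ] [-3.260e-01  3.350e-01 -1.040e-01  1.102e+00  1.000e-03  1.171e+00] [ 0.8 -0.4  0.1]
[ 504.2 -170.3  120.6] [-0.002  0.006 -0.024 -0.002 -0.    -0.   ] [ -0.  -40.4  24.1  -0.2   0.    0. ] [-3.260e-01  3.350e-01 -1.050e-01  1.102e+00  1.000e-03  1.171e+00] [ 0.4  0.9 -0.4]
```

```bash
python3 -m crank '[[[2,-8,25,0.2,0.1,0,60],[2,-6,20,0.1,0,0,60],[0,-2,8,0,0,0,60],[0,0,3,0,0,0,60]]]'
python3 - <<'E'
from h import *
for i in range(3):
    goto((.4903,-.1676,0.06),np.radians(94.2)); c=cam("wrist"); hook(c)
cv2.imwrite("pics/w3.png",c["image"])
E
```

```text
t: 3.95
position: [0.4912, -0.1682, 0.0653]
tcp_rot: [0.003, 0.68, 0.733, 0.001]
ft_force: [-0.1, 0.2, 0.1]
grip_width: 0.0652
t 3.95 pos [ 491.2 -168.2   65.3] yaw 94.27 w 65.2 F [-0.1  0.2  0.1]
shift mm [ 0.7 -0.9  5.3] turn [0.07 0.04 0.01]
hook yaw 4.75 len 97.1 wid 47.1 hw 36.2 grip [ 490.2 -167.6] (loop-mid [ 490.2 -167.5]) area 3583
t 4.0 pos [ 491.1 -168.2   65.2] yaw 94.27 w 64.9 F [-0.1  0.2  0.4]
shift mm [ 0.6 -0.8  5.1] turn [0.06 0.04 0.01]
hook yaw 4.76 len 97.0 wid 47.0 hw 36.3 grip [ 490.1 -167.6] (loop-mid [ 490.  -167.5]) area 3598
t 4.05 pos [ 491.6 -168.3   65.8] yaw 94.28 w 65.1 F [ 0.5 -0.5 -0.1]
shift mm [ 0.8 -1.3  5.8] turn [0.08 0.05 0.02]
hook yaw 4.24 len 97.4 wid 47.0 hw 35.4 grip [ 490.4 -167.5] (loop-mid [ 490.3 -167.3]) area 3557
```

View pics/w3.png

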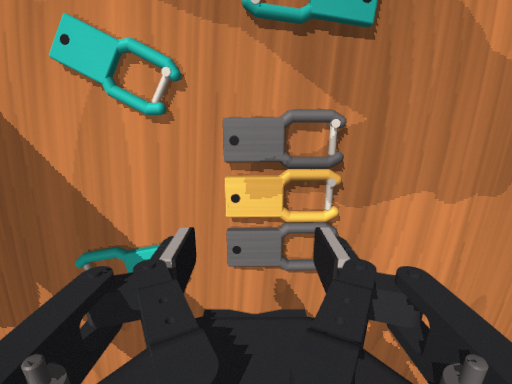

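Run:
```python
from h import *
c=cam("wrist"); M=np.linalg.inv(c["T_tool_cam"]); c["R"]=M[:3,:3]; c["t"]=M[:3,3]
im=cv2.resize(c["image"],None,fx=3,fy=3,interpolation=cv2.INTER_CUBIC)
for z,col in((11,(0,0,255)),(17,(0,255,0)),(5,(255,0,0))):
    for x in(-11,11):
        for y in(-32.5,32.5):
            p=proj(c,[[x/1000,y/1000,z/1000]])[0]*3; cv2.circle(im,tuple(int(v) for v in p),3,col,-1)
cv2.imwrite("pics/t1.png",im[600:1000,400:1150])
```

```text
(no output)
```

View pics/t1.png

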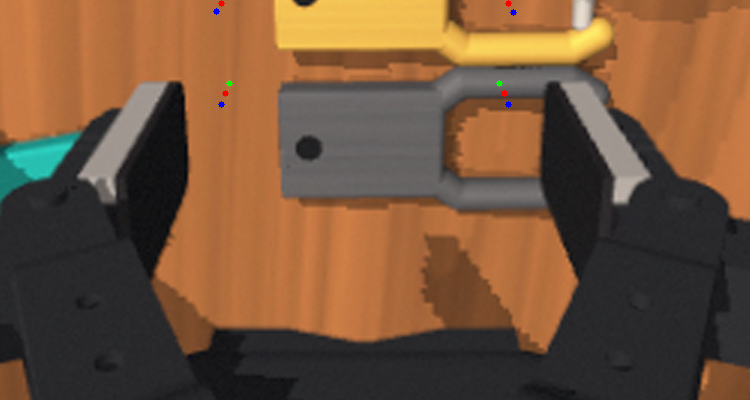

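Run:
```python
from h import *
c=cam("scene"); s,r=tool()
pts=[r.apply([x/1000,y/1000,z/1000])+s["position"] for z in(11,-27) for x in(-11,11) for y in(-32.5,32.5)]
p=proj(c,pts); print(p.round(0))
im=cv2.resize(c["image"],None,fx=5,fy=5,interpolation=cv2.INTER_CUBIC)
for i,q in enumerate(p): cv2.circle(im,tuple(int(v*5) for v in q),3,(0,0,255) if i<4 else (0,255,0),-1)
x,y=(p.mean(0)*5).astype(int); cv2.imwrite("pics/s2.png",im[y-280:y+280,x-380:x+380])
```

```text
[[265. 164.]
 [250. 172.]
 [269. 168.]
 [254. 175.]
 [265. 156.]
 [250. 163.]
 [270. 159.]
 [255. 166.]]
```

View pics/s2.png

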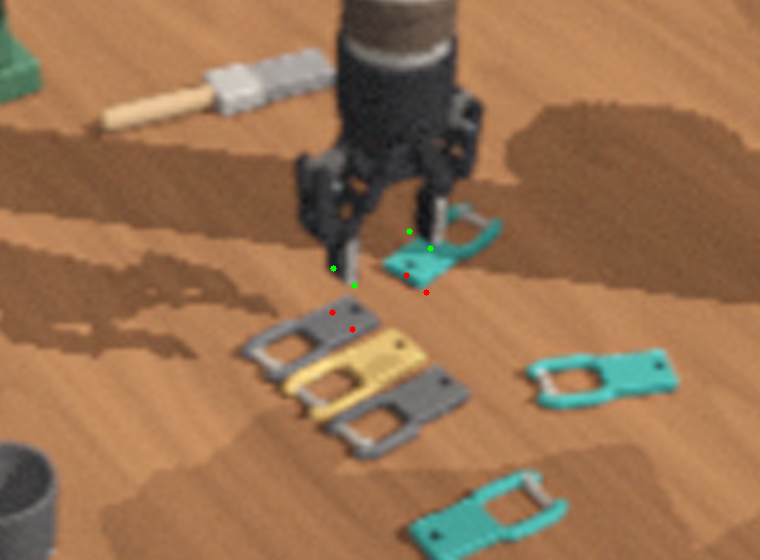

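```bash
python3 - <<'E'
from h import *
c=cam("wrist"); M=np.linalg.inv(c["T_tool_cam"]); c["R"]=M[:3,:3]; c["t"]=M[:3,3]
def f(crop): return [((400+x)/3,(600+y)/3) for x,y in crop]
for nm,w,pts in(("now",65,f([(185,85),(187,185),(120,200),(155,275),(545,85),(543,185)])),("open",85,[(173,234),(174,268),(336,234),(336,268)])):
    o,d=rays(c,pts)
    for p,di in zip(pts,d):
        s=(np.sign(di[1])*w/2000-o[1])/di[1]; print(nm,np.round(p),np.round((o+s*di)*1000,1))
# project hook features in scene/top
for n in("scene","top"):
    c=cam(n); a=np.radians(4.4); u=np.array([np.cos(a),np.sin(a)])
    P=[np.r_[np.array([.4903,-.1676])+k*u,.01] for k in(-.025,0,.025,.075)]
    print(n,proj(c,P).round(1).tolist())
E
cp pics/scene0.png /tmp/; python3 -c "
import cv2;i=cv2.imread('pics/scene0.png');cv2.imwrite('pics/s3.png',cv2.resize(i[150:230,220:330],None,fx=7,fy=7,interpolation=2))"
```

```text
now [195. 228.] [  8.2 -32.5 -28.8]
now [196. 262.] [-10.  -32.5 -32.3]
now [173. 267.] [  9.3 -32.5 -69.6]
now [185. 292.] [-11.5 -32.5 -57. ]
now [315. 228.] [  8.   32.5 -28. ]
now [314. 262.] [-10.1  32.5 -32. ]
open [173 234] [  7.9 -42.5 -35.8]
open [174 268] [ -9.9 -42.5 -39.3]
open [336 234] [  7.1  42.5 -33.6]
open [336 268] [ -9.9  42.5 -38.9]
scene [[265.4, 176.7], [259.9, 179.6], [254.3, 182.6], [242.8, 188.6]]
top [[295.8, 231.9], [295.0, 223.2], [294.2, 214.5], [292.6, 197.0]]
```

View pics/s3.png

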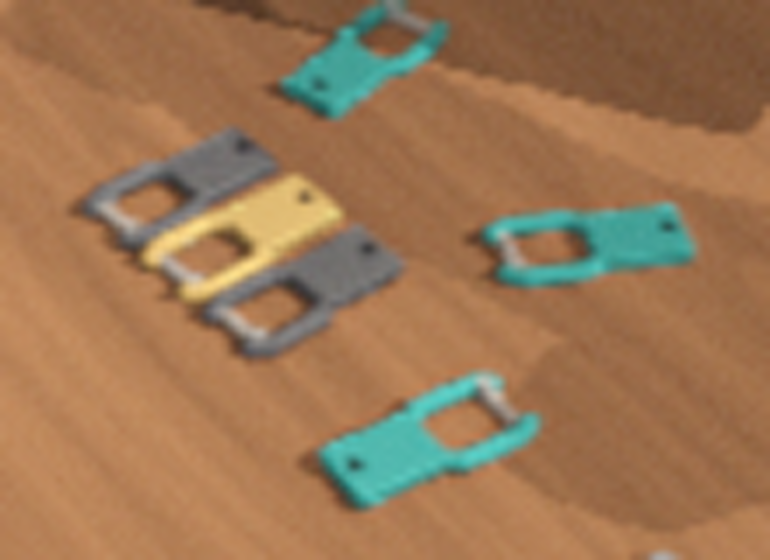

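Both cameras agree that the fingertips really sit about 40 mm higher than `nose_length` implies: about 29 mm behind the reported TCP at this opening. I'll descend in guarded steps and check.

```bash
python3 -m crank '[[[0.5,-0.5,15,0.05,0,0,60],[0,0,14,0,0,0,60],[0,0,5,0,0,0,60],[0,0,0,0,0,0,60]]]'
python3 - <<'E'
from h import *
goto((.4903,-.1676,0.03),np.radians(94.4)); c=cam("wrist"); cv2.imwrite("pics/w4.png",c["image"]); 
c=cam("scene"); cv2.imwrite("pics/s4.png",cv2.resize(c["image"][110:230,190:330],None,fx=5,fy=5,interpolation=2))
goto((.4903,-.1676,0.03),np.radians(94.4))
E
```

```text
t: 4.75
position: [0.494, -0.169, 0.0339]
tcp_rot: [0.005, 0.68, 0.733, 0.001]
ft_force: [-0.6, 0.2, 0.2]
grip_width: 0.0651
t 4.75 pos [ 494.  -169.    33.9] yaw 94.26 w 65.1 F [-0.6  0.2  0.2]
shift mm [ 1.7 -3.6  3.9] turn [ 0.1   0.08 -0.03]
t 4.85 pos [ 494.5 -169.2   34.6] yaw 94.26 w 65.3 F [-0.2  0.8 -0.3]
shift mm [ 1.9 -4.1  4.6] turn [ 0.11  0.08 -0.03]
```

View pics/w4.png

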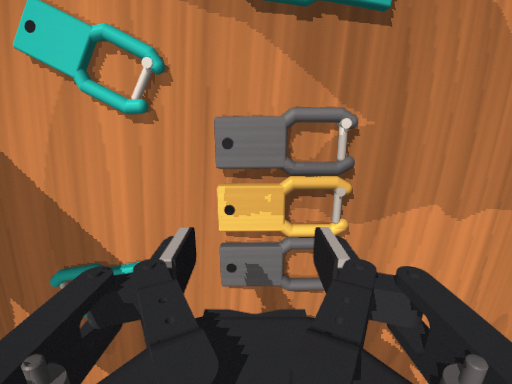

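View pics/s4.png

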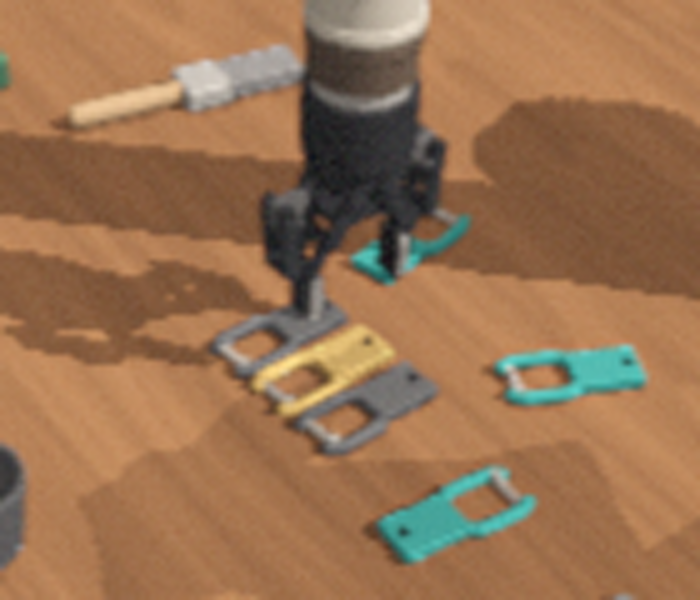

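```bash
python3 -m crank '[[[1,-2,14,0.1,0.08,0,60],[0.5,-1,14,0,0,0,60],[0.5,-2,8,0,0,0,60],[0,0,1,0,0,0,60]]]'
python3 - <<'E'
from h import *
goto((.4903,-.1676,0.0),np.radians(94.4)); c=cam("wrist"); cv2.imwrite("pics/w5.png",c["image"]); 
hook(c)
c=cam("scene"); cv2.imwrite("pics/s5.png",cv2.resize(c["image"][110:230,190:330],None,fx=5,fy=5,interpolation=2))
goto((.4903,-.1676,0.0),np.radians(94.4))
E
```

```text
t: 5.25
position: [0.4909, -0.1682, -0.0031]
tcp_rot: [0.002, 0.68, 0.733, 0.001]
ft_force: [0.2, 0.4, 0.0]
grip_width: 0.0654
t 5.25 pos [ 490.9 -168.2   -3.1] yaw 94.26 w 65.4 F [0.2 0.4 0. ]
shift mm [ 0.6 -0.5 -3.1] turn [ 0.04  0.01 -0.03]
hook yaw 19.59 len 101.5 wid 54.6 hw 48.6 grip [ 489.6 -168.5] (loop-mid [ 490.6 -171.3]) area 6044
t 5.35 pos [ 491.8 -168.4   -2.2] yaw 94.27 w 65.4 F [ 0.7 -0.4  0.9]
shift mm [ 0.9 -1.4 -2.2] turn [ 0.06  0.02 -0.03]
```

View pics/w5.png

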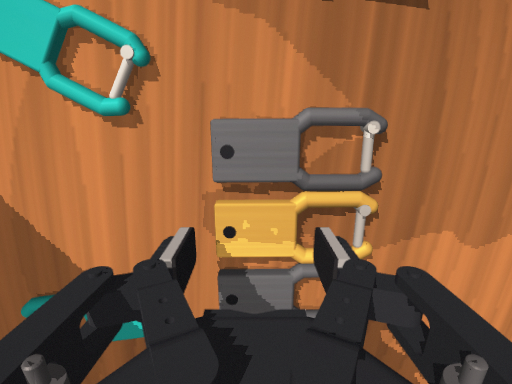

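View pics/s5.png

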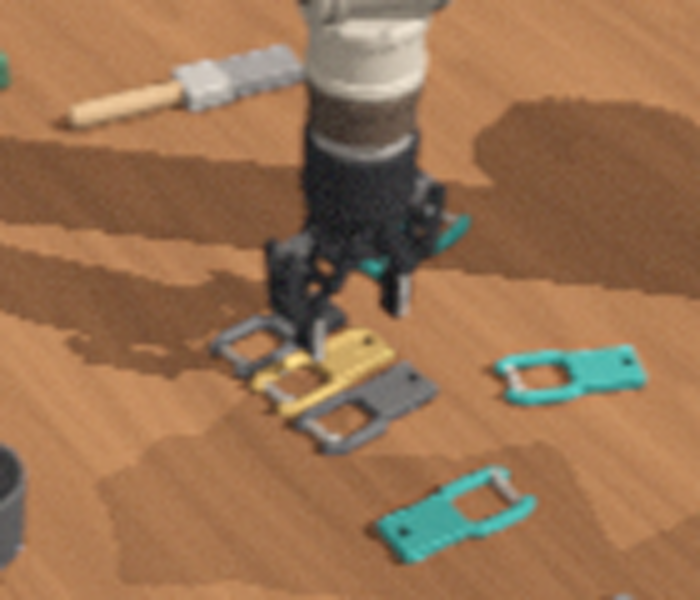

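```bash
python3 -m crank '[[[1,-1,9,0.05,0,0,60],[0.5,-0.5,7,0,0,0,60],[0,-0.5,4,0,0,0,60]]]'
python3 - <<'E'
from h import *
goto((.4903,-.1666,-0.022),np.radians(94.4)); c=cam("wrist"); cv2.imwrite("pics/w6.png",c["image"]); 
c=cam("scene"); cv2.imwrite("pics/s6.png",cv2.resize(c["image"][130:220,200:300],None,fx=7,fy=7,interpolation=2))
goto((.4903,-.1666,-0.022),np.radians(94.4))
E
```

```text
t: 5.65
position: [0.4915, -0.1676, -0.022]
tcp_rot: [0.002, 0.68, 0.733, 0.0]
ft_force: [0.5, 0.5, -0.3]
grip_width: 0.0651
t 5.65 pos [ 491.5 -167.6  -22. ] yaw 94.26 w 65.1 F [ 0.5  0.5 -0.3]
shift mm [ 1.1 -1.1 -0. ] turn [ 0.05  0.04 -0.03]
t 5.75 pos [ 490.8 -167.4  -22.2] yaw 94.26 w 65.4 F [-0.6  0.1  0. ]
shift mm [ 0.9 -0.4 -0.2] turn [ 0.03  0.03 -0.03]
```

View pics/w6.png

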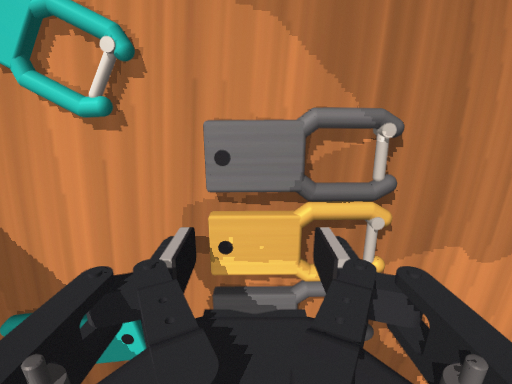

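View pics/s6.png

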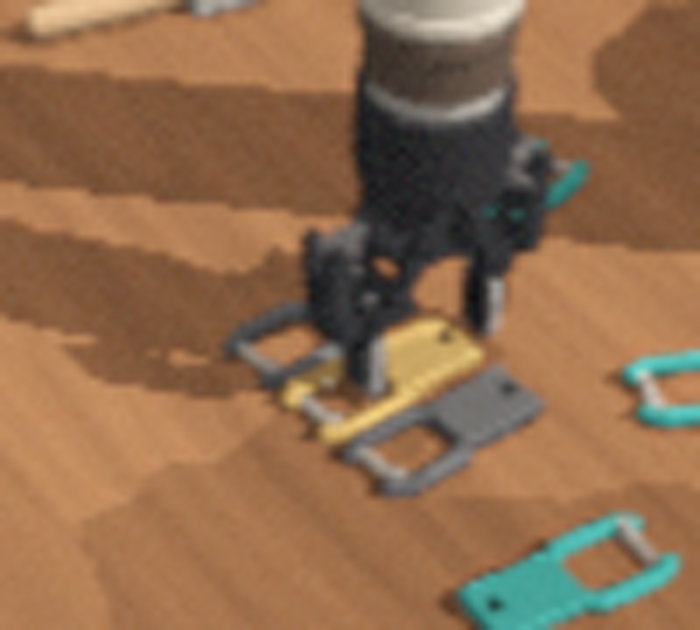

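```bash
python3 -c "
import cv2;i=cv2.imread('pics/w6.png');cv2.imwrite('pics/w6c.png',cv2.resize(i[190:300,190:400],None,fx=3.8,fy=3.8,interpolation=2))"
```

```text
(no output)
```

View pics/w6c.png

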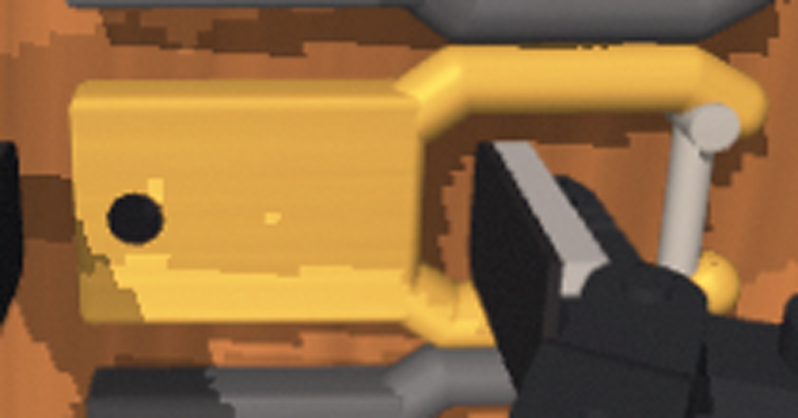

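```bash
python3 -m crank '[[[0.7,-0.4,0,0,0,0,90],[0,0,0.5,0,0,0,110],[0,0,0.5,0,0,0,130],[0,0,0,0,0,0,130]]]' 30
python3 - <<'E'
from h import *
goto((.4903,-.1666,-0.022),np.radians(94.4)); c=cam("wrist"); cv2.imwrite("pics/w7.png",c["image"][150:310,150:410])
goto((.4903,-.1666,-0.022),np.radians(94.4))
E
```

```text
t: 6.15
position: [0.4907, -0.167, -0.0217]
tcp_rot: [0.002, 0.68, 0.733, 0.0]
ft_force: [-0.0, 0.4, -1.9]
grip_width: 0.049
t 6.15 pos [ 490.7 -167.   -21.7] yaw 94.26 w 49.0 F [-0.   0.4 -1.9]
shift mm [ 0.4 -0.4  0.3] turn [ 0.04  0.04 -0.03]
t 6.2 pos [ 490.7 -167.   -21.7] yaw 94.26 w 49.4 F [ 0.1 -0.5 -1.4]
shift mm [ 0.4 -0.3  0.3] turn [ 0.04  0.04 -0.03]
```

View pics/w7.png

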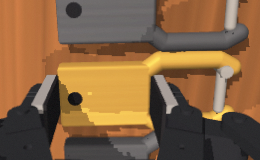

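```bash
python3 -m crank '[[[0,5,0,0,0,0,130],[0,8,0,0,0,0,130],[0,10,0,0,0,0,130],[0,10,0,0,0,0,130]]]'
python3 - <<'E'
from h import *
goto((.6053,-.158,-0.022),np.radians(94.4)); c=cam("wrist"); cv2.imwrite("pics/w8.png",c["image"])
goto((.6053,-.158,-0.022),np.radians(94.4))
E
```

```text
t: 6.6
position: [0.5242, -0.1644, -0.0218]
tcp_rot: [0.002, 0.681, 0.733, -0.0]
ft_force: [-0.8, 0.1, -0.3]
grip_width: 0.0497
t 6.6 pos [ 524.2 -164.4  -21.8] yaw 94.2 w 49.7 F [-0.8  0.1 -0.3]
shift mm [ 0.4 81.4  0.3] turn [ 0.02  0.03 -0.04]
t 6.65 pos [ 526.7 -164.5  -21.5] yaw 94.24 w 49.1 F [ 2.6 -0.9 -1.3]
shift mm [ 0.6 78.9  0.8] turn [ 0.05  0.04 -0.03]
```

View pics/w8.png

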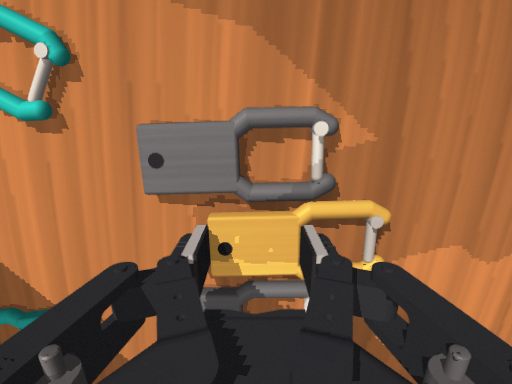

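Brass has slid about 35 mm forward. The steel hook at (240,155) stays parallel and in place. Continuing.

```bash
python3 -m crank '[[[0,8,0,0,0,0,130],[0,10,0.3,0,0,0,130],[0,12,0,0,0,0,130],[0,12,0,0,0,0,130],[0,12,0,0,0,0,130],[0,12,0,0,0,0,130],[0,8,0,0,0,0,130],[0,3,0,0,0,0,130]]]'
python3 - <<'E'
from h import *
goto((.6053,-.158,-0.022),np.radians(94.4)); c=cam("wrist"); 
goto((.6053,-.158,-0.022),np.radians(94.4)); cv2.imwrite("pics/w9.png",c["image"]); c=cam("top"); cv2.imwrite("pics/t9.png",c["image"])
E
```

```text
t: 7.45
position: [0.6098, -0.1577, -0.0218]
tcp_rot: [0.002, 0.68, 0.733, -0.0]
ft_force: [-2.2, -0.0, 4.3]
grip_width: 0.0489
t 7.45 pos [ 609.8 -157.7  -21.8] yaw 94.29 w 48.9 F [-2.2 -0.   4.3]
shift mm [ 0.1 -4.5  0.2] turn [ 0.03  0.04 -0.02]
t 7.5 pos [ 610.1 -157.7  -21.7] yaw 94.3 w 49.0 F [1.9 0.2 0.6]
shift mm [ 0.1 -4.9  0.3] turn [ 0.04  0.04 -0.02]
```

View pics/w9.png

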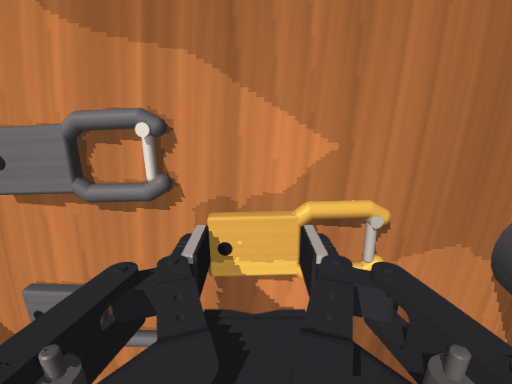

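View pics/t9.png

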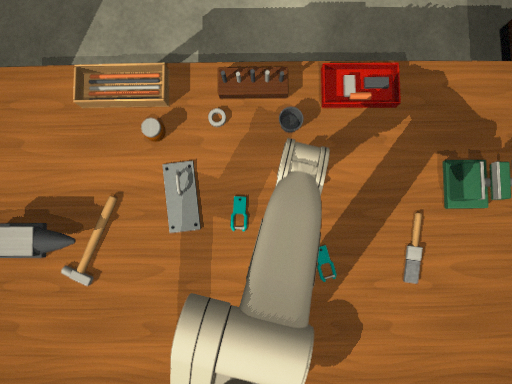

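```bash
python3 -m crank '[[[0,0,0,0,0,0,60],[0,0,0,0,0,0,60],[0,0,0,0,0,0,60],[0,0,-5,0,0,0,60],[0,0,-15,0,0,0,60],[0,0,-30,0,0,0,60],[0,0,-40,0,0,0,60],[0,0,-30,0,0,1,60]]]'; python3 -m crank '[[[0,0,-10,0,0,1,60],[0,0,0,0,0,1,60],[0,0,0,0,0,1,60],[0,0,0,0,0,1,60],[0,0,0,0,0,1,60],[0,0,0,0,0,1,60],[0,0,0,0,0,1,60],[0,0,0,0,0,1,60]]]'; python3 -m crank '[[[0,0,0,0,0,1,60],[0,0,0,0,0,1,60],[0,0,0,0,0,1,60],[0,0,0,0,0,1,60],[0,0,0,0,0,1,60],[0,0,0,0,0,1,60],[0,0,0,0,0,1,60],[0,0,0,0,0,0.7,60]]]'
python3 - <<'E'
from h import *
goto((.61,-.158,0.08),np.radians(4.4)); c=cam("wrist"); 
hook(c);goto((.61,-.158,0.08),np.radians(4.4)); cv2.imwrite("pics/w10.png",c["image"]); c=cam("wrist"); hook(c)
E
```

```text
t: 8.35
position: [0.603, -0.1564, 0.096]
tcp_rot: [-0.004, 0.713, 0.701, -0.003]
ft_force: [0.7, -0.3, 0.1]
grip_width: 0.0654
t: 9.15
position: [0.6068, -0.1582, 0.1192]
tcp_rot: [0.003, 0.916, 0.401, 0.003]
ft_force: [0.3, -0.1, -0.7]
grip_width: 0.065
t: 9.95
position: [0.6053, -0.1586, 0.123]
tcp_rot: [0.002, 0.998, 0.061, 0.005]
ft_force: [0.8, 0.3, 0.5]
grip_width: 0.0654
t 9.95 pos [ 605.3 -158.6  123. ] yaw 7.05 w 65.4 F [0.8 0.3 0.5]
shift mm [ 4.3 -0.3 43. ] turn [ 0.05 -0.11  0.53]
hook yaw 5.11 len 98.5 wid 46.3 hw 35.6 grip [ 609.2 -159.6] (loop-mid [ 609.1 -159.1]) area 2406
t 10.0 pos [ 605.3 -158.7  123.1] yaw 6.97 w 65.2 F [ 0.3  0.7 -0.3]
shift mm [ 4.3 -0.3 43.1] turn [ 0.06 -0.11  0.51]
hook yaw 5.04 len 98.6 wid 46.3 hw 35.6 grip [ 609.2 -159.6] (loop-mid [ 609.1 -159.1]) area 2408
```

View pics/w10.png

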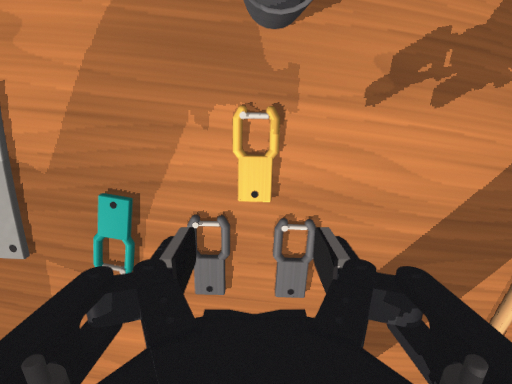

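Brass lies alone at about (255,155), well ahead of the steel noses at (210,222) and (290,228). Now to grasp its handle across.

```bash
python3 -m crank '[[[0,-0.5,40,0.05,-0.1,0.4,60],[0,-0.5,40,0,0,0,60],[0,0,30,0,0,0,60],[0,0,10,0,0,0,60]]]'
python3 - <<'E'
from h import *
goto((.604,-.160,-0.021),np.radians(5)); c=cam("wrist"); 
hook(c);goto((.604,-.160,-.021),np.radians(5)); cv2.imwrite("pics/w11.png",c["image"])
E
```

```text
t: 10.45
position: [0.61, -0.1592, 0.0052]
tcp_rot: [0.002, 0.999, 0.048, 0.006]
ft_force: [-0.2, 0.3, 0.8]
grip_width: 0.065
t 10.45 pos [ 610.  -159.2    5.2] yaw 5.48 w 65.0 F [-0.2  0.3  0.8]
shift mm [-6.3  0.1 26.2] turn [ 0.05 -0.13  0.1 ]
hook yaw 5.17 len 98.1 wid 46.3 hw 35.3 grip [ 609.4 -159.7] (loop-mid [ 609.3 -159.1]) area 6592
t 10.5 pos [ 609.8 -159.1    4.7] yaw 5.47 w 65.3 F [-0.2 -0.3 -0.7]
shift mm [-6.1  0.2 25.7] turn [ 0.04 -0.12  0.09]
```

View pics/w11.png

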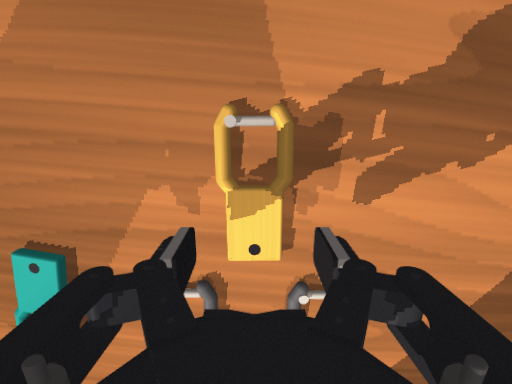

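```bash
python3 -m crank '[[[-3,0,12,0.04,-0.1,0.09,60],[-2,0,9,0,0,0,60],[-1,0,4,0,0,0,60]]]'
python3 - <<'E'
from h import *
goto((.604,-.160,-0.021),np.radians(5)); c=cam("wrist"); 
goto((.604,-.160,-.021),np.radians(5)); cv2.imwrite("pics/w12.png",c["image"])
E
```

```text
t: 10.8
position: [0.6065, -0.1606, -0.0182]
tcp_rot: [0.001, 0.999, 0.044, 0.003]
ft_force: [0.0, 0.2, 0.3]
grip_width: 0.0651
t 10.8 pos [ 606.5 -160.6  -18.2] yaw 5.06 w 65.1 F [0.  0.2 0.3]
shift mm [-2.5 -0.8  2.8] turn [ 0.03 -0.08  0.01]
t 10.85 pos [ 606.  -160.5  -18.7] yaw 5.05 w 65.2 F [-0.6  0.1 -1. ]
shift mm [-2.  -0.7  2.3] turn [ 0.02 -0.07  0.01]
```

View pics/w12.png

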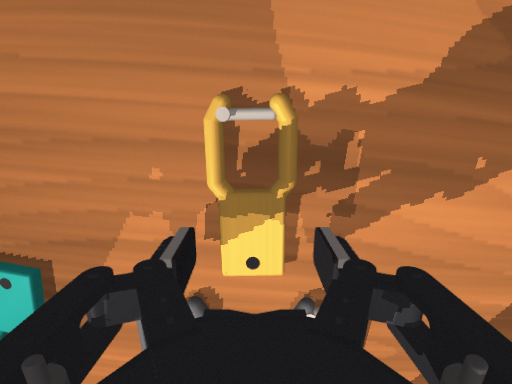

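```bash
python3 -m crank '[[[0,-0.5,1,0.02,-0.07,0,100],[0,0,1,0,0,0,130],[0,0,0,0,0,0,170],[0,0,0,0,0,0,170],[0,0,0,0,0,0,170]]]' 60
python3 - <<'E'
from h import *
goto((.604,-.160,-0.021),np.radians(5)); c=cam("wrist"); 
goto((.604,-.160,-.021),np.radians(5)); cv2.imwrite("pics/w13.png",c["image"])
E
```

```text
t: 11.35
position: [0.6078, -0.1605, -0.0179]
tcp_rot: [0.001, 0.999, 0.044, 0.002]
ft_force: [-0.1, -0.2, -2.1]
grip_width: 0.034
t 11.35 pos [ 607.8 -160.5  -17.9] yaw 5.07 w 34.0 F [-0.1 -0.2 -2.1]
shift mm [-3.8 -0.8  3.1] turn [ 0.02 -0.04  0.01]
t 11.4 pos [ 607.8 -160.4  -18. ] yaw 5.07 w 33.9 F [-0.2 -0.5 -1.4]
shift mm [-3.8 -0.8  3. ] turn [ 0.02 -0.04  0.01]
```

View pics/w13.png

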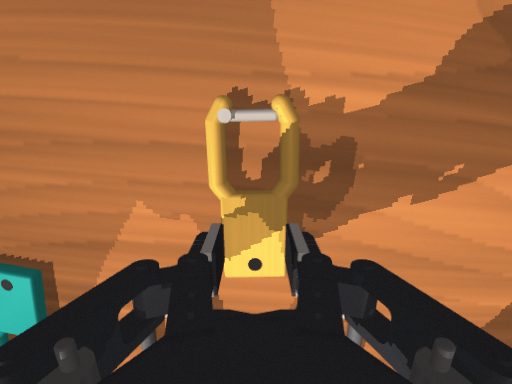

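```bash
python3 -m crank '[[[0,0,-4,0,0,0,170],[0,0,-10,0,0,0,170],[0,0,-20,0,0,0,170],[0,0,-30,0,0,0,170],[0,0,-20,0,0,0,170],[0,0,-5,0,0,0,170]]]'
python3 - <<'E'
from h import *
goto((.604,-.160,0.06),np.radians(5))
c=cam("top"); print("camC",-c["R"].T@c["t"])
hsv=cv2.cvtColor(c["image"],cv2.COLOR_BGR2HSV); m=cv2.inRange(hsv,(0,0,90),(180,70,255)); k=np.zeros_like(m); k[150:240,155:210]=255; m&=k
m=cv2.morphologyEx(m,cv2.MORPH_CLOSE,np.ones((9,9)))
r,P,kk=rect(c,m,0.01); print("plate top",r, cv2.boxPoints(r).round(1).tolist())
cs=cam("scene"); hsv=cv2.cvtColor(cs["image"],cv2.COLOR_BGR2HSV); m=cv2.inRange(hsv,(0,0,90),(180,70,255)); k=np.zeros_like(m); k[222:290,260:345]=255; m&=k
m=cv2.morphologyEx(m,cv2.MORPH_CLOSE,np.ones((9,9)))
r2,P,kk=rect(cs,m,0.01); print("plate scene",r2)
im=c["image"][150:245,150:215]; cv2.imwrite("pics/p1.png",cv2.resize(im,None,fx=6,fy=6,interpolation=2))
im=cs["image"][215:295,255:350]; cv2.imwrite("pics/p2.png",cv2.resize(im,None,fx=7,fy=7,interpolation=2))
E
```

```text
t: 12.0
position: [0.6057, -0.1599, 0.0743]
tcp_rot: [0.0, 0.999, 0.044, -0.0]
ft_force: [0.4, -0.2, -1.1]
grip_width: 0.0339
t 12.0 pos [ 605.7 -159.9   74.3] yaw 5.07 w 33.9 F [ 0.4 -0.2 -1.1]
shift mm [-1.7 -0.  14.3] turn [-0.    0.01  0.01]
camC [ 0.4811708  -0.07448564  1.35816564]
plate top ((571.0814208984375, 159.28564453125), (199.2677764892578, 88.20035552978516), 6.236671447753906) [[467.20001220703125, 192.3000030517578], [476.79998779296875, 104.5999984741211], [674.9000244140625, 126.30000305175781], [665.2999877929688, 213.89999389648438]]
plate scene ((574.7423706054688, 162.4215850830078), (203.79534912109375, 93.272705078125), 6.504446983337402)
```

View pics/p1.png

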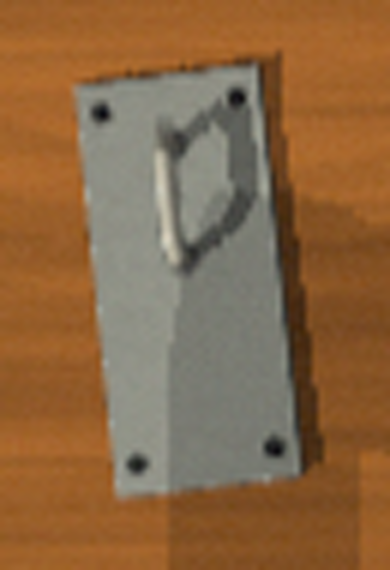

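View pics/p2.png

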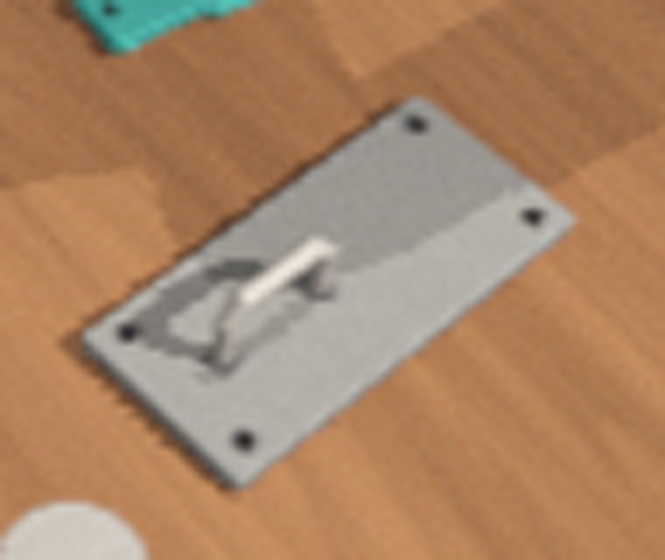

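Run:
```python
from h import *
goto((.475,.149,0.075),np.radians(6.2))
```

```text
t 12.1 pos [ 605.2 -159.7   72.7] yaw 5.07 w 33.9 F [-0.5  0.2 -1.6]
shift mm [-102.4 -319.    -1.9] turn [-0.01  0.03 -0.23]
```

```bash
python3 -m crank '[[[-5,-15,-3,0,0,0,170],[-10,-30,-1,0,0,0,170],[-12,-38,0,0,0,0,170],[-13,-40,0,0,0,0,170],[-13,-40,0,0,0,0,170],[-13,-40,0,0,0,0,170],[-12,-38,0,0,0,-0.1,170],[-11,-35,0,0,0,-0.1,170]]]'
python3 - <<'E'
from h import *
goto((.475,.149,0.075),np.radians(6.2))
E
```

```text
t: 12.9
position: [0.4817, 0.0852, 0.0686]
tcp_rot: [-0.016, 0.997, 0.076, -0.011]
ft_force: [-0.2, -0.3, -1.5]
grip_width: 0.0335
t 12.9 pos [481.7  85.2  68.6] yaw 8.78 w 33.5 F [-0.2 -0.3 -1.5]
shift mm [  3.  -64.2  -4.3] turn [-0.38  0.23  0.51]
```

```bash
python3 -m crank '[[[0,-24,0,0,0,0,170],[0,-15,0,-0.2,0.1,0.2,170],[0,-8,0,-0.1,0,0.1,170],[0,-3,0,0,0,0,170],[0,0,0,0,0,0,170]]]'
python3 - <<'E'
from h import *
goto((.475,.149,0.075),np.radians(6.2)); c=cam("wrist"); goto((.475,.149,0.075),np.radians(6.2)); cv2.imwrite("pics/w14.png",c["image"]); hook(c,None,0.09)
E
```

```text
t: 13.4
position: [0.476, 0.0999, 0.0682]
tcp_rot: [-0.018, 0.996, 0.091, -0.01]
ft_force: [-0.7, 0.2, -1.6]
grip_width: 0.0342
t 13.4 pos [476.   99.9  68.2] yaw 10.48 w 34.2 F [-0.7  0.2 -1.6]
shift mm [  7.8 -48.7  -5.2] turn [-0.42  0.22  0.85]
t 13.45 pos [476.1  99.7  68.2] yaw 10.47 w 33.8 F [ 0.  -1.1 -2.4]
shift mm [  7.7 -48.9  -5.2] turn [-0.41  0.21  0.85]
hook yaw 10.91 len 103.6 wid 48.0 hw 37.3 grip [477.   98.6] (loop-mid [476.8  99.5]) area 8769
```

View pics/w14.png

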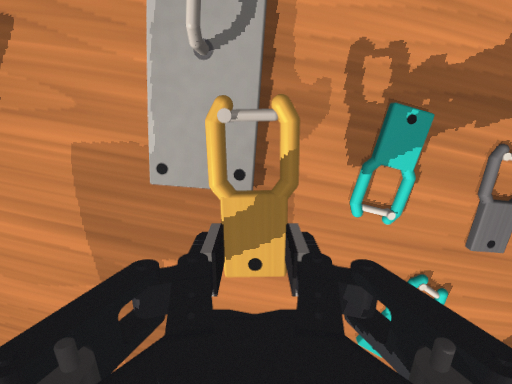

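```bash
python3 -m crank '[[[2,-18,-1,-0.2,0.1,0.4,170],[2,-16,-1,-0.15,0.1,0.3,170],[1,-10,0,-0.05,0,0.15,170],[0,-5,0,0,0,0,170],[0,-1,0,0,0,0,170]]]'
python3 - <<'E'
from h import *
goto((.475,.149,0.075),np.radians(6.2)); c=cam("wrist"); goto((.475,.149,0.075),np.radians(6.2)); cv2.imwrite("pics/w15.png",c["image"]); s=bot.state();hook(c,None,s["position"][2]+.018)
E
```

```text
t: 13.95
position: [0.4826, 0.0986, 0.0725]
tcp_rot: [-0.021, 0.996, 0.087, -0.002]
ft_force: [-0.2, 0.5, -1.8]
grip_width: 0.0339
t 13.95 pos [482.6  98.6  72.5] yaw 9.99 w 33.9 F [-0.2  0.5 -1.8]
shift mm [  1.3 -51.   -0.3] turn [-0.49  0.02  0.76]
t 14.0 pos [482.6  98.7  72.5] yaw 9.99 w 33.9 F [ 0.  -0.4 -1.2]
shift mm [  1.3 -51.   -0.3] turn [-0.49  0.02  0.76]
hook yaw 10.55 len 106.2 wid 49.6 hw 38.3 grip [482.2  97.2] (loop-mid [482.1  98.1]) area 8776
```

View pics/w15.png

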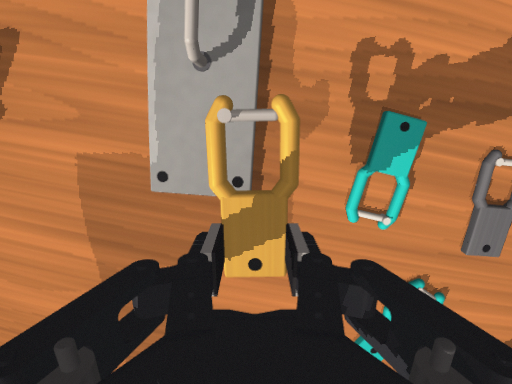

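Run:
```python
from h import *
s=bot.state()
for k in("qpos","dq","joint_efforts","ft_force","moment"): print(k,np.round(s[k],3))
c=cam("scene"); cv2.imwrite("pics/s15.png",c["image"])
```

```text
qpos [ 0.174  0.332 -0.248  0.99   0.043  3.141]
dq [ 0.     0.002 -0.002  0.001 -0.002 -0.   ]
joint_efforts [-5.0000e-02 -3.8969e+01  2.2350e+01 -6.0000e-03  1.6300e-01 -1.0000e-03]
ft_force [ 0.01  -0.448 -1.164]
moment [-0.09   0.023 -0.003]
```

View pics/s15.png

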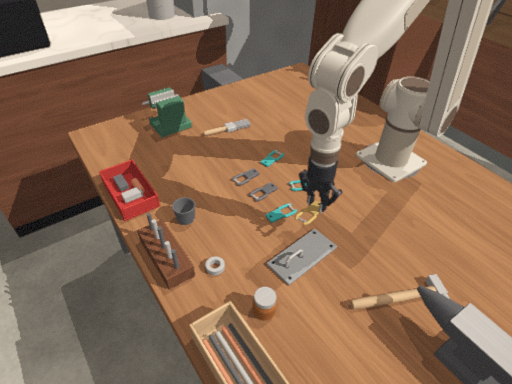

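Joint 6 has hit its upper limit (3.141), so plate-parallel yaw isn't reachable in this grasp. The upright is round, so I'll approach nearly radially at about 18.5° yaw. The hook then stays on the plate and clear of the far upright.

```bash
python3 -m crank '[[[0,-2,0,-0.2,0,-0.7,170],[0,-5,0,-0.2,0,-0.7,170],[0,-8,0,-0.1,0,-0.3,170],[0,-8,0,0,0,0,170],[0,-4,0,0,0,0,170]]]'
python3 - <<'E'
from h import *
p=(.4814,.1271,.075)
goto(p,np.radians(18.5)); c=cam("wrist"); goto(p,np.radians(18.5)); cv2.imwrite("pics/w16.png",c["image"]); s=bot.state();hook(c,None,s["position"][2]+.028); print(s["qpos"].round(3))
E
```

```text
t: 14.55
position: [0.4741, 0.1257, 0.0724]
tcp_rot: [0.001, 0.987, 0.163, 0.001]
ft_force: [0.3, -0.2, -1.6]
grip_width: 0.0337
t 14.55 pos [474.1 125.7  72.4] yaw 18.71 w 33.7 F [ 0.3 -0.2 -1.6]
shift mm [ 7.4  1.  -2.5] turn [ 0.03 -0.02  0.04]
t 14.6 pos [473.9 126.1  72.4] yaw 18.74 w 33.6 F [-0.9  0.1 -1.5]
shift mm [ 7.4  1.4 -2.5] turn [ 0.03 -0.02  0.05]
hook yaw 18.99 len 98.6 wid 46.3 hw 35.2 grip [476.4 126.3] (loop-mid [476.2 127. ]) area 8830
[ 2.610e-01  3.270e-01 -2.560e-01  9.860e-01 -2.000e-03  3.076e+00]
```

View pics/w16.png

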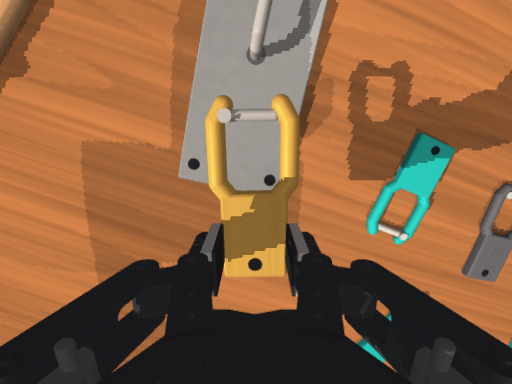

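Run:
```python
from h import *
c=cam("wrist"); im=c["image"]
cv2.imwrite("pics/e1.png",cv2.resize(im[0:100,200:330],None,fx=6,fy=6,interpolation=2))
print(onz(c,[(255,55),(255,50),(255,60),(258,45)],.01).round(4), onz(c,[(258,45)],.05).round(4))
hsv=cv2.cvtColor(im,cv2.COLOR_BGR2HSV)
m=cv2.inRange(hsv,(0,0,70),(180,60,255)); k=np.zeros_like(m); k[0:200,150:340]=255
cv2.imwrite("pics/e1m.png",m&k)
```

```text
[[0.5812 0.1615 0.01  ]
 [0.5846 0.1627 0.01  ]
 [0.5777 0.1603 0.01  ]
 [0.5888 0.1617 0.01  ]] [[0.5796 0.1591 0.05  ]]
```

View pics/e1.png

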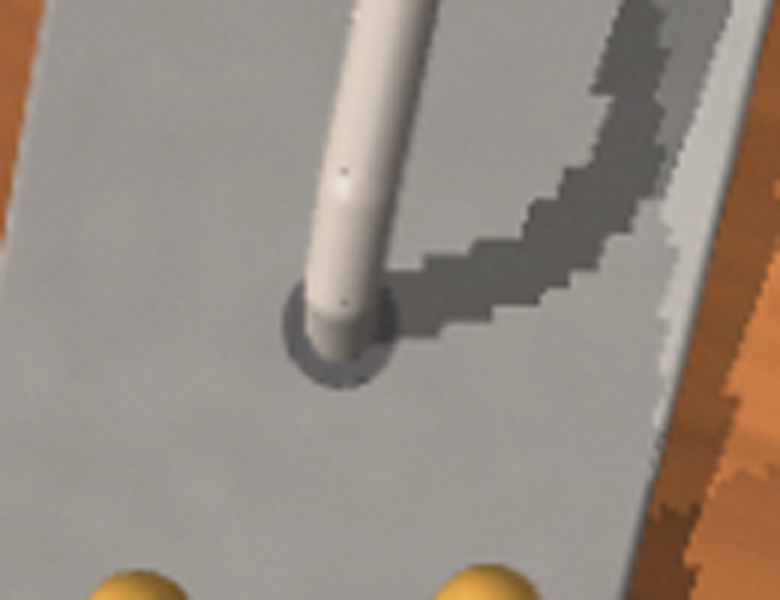

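```bash
python3 -m crank '[[[0,0.5,15,0.03,0,0,170],[0,0.5,20,0,0,0,170],[0,0.5,20,0,0,0,170],[0,0,13,0,0,0,170],[0,0,5,0,0,0,170],[0,0,1,0,0,0,170]]]'
python3 - <<'E'
from h import *
p=(.4745,.1245,-.0075)
goto(p,np.radians(18.5)); c=cam("wrist"); goto(p,np.radians(18.5)); cv2.imwrite("pics/w17.png",c["image"]); s=bot.state();hook(c,None,s["position"][2]+.028); print(onz(c,[(256,60)],.01))
E
```

```text
t: 15.25
position: [0.4772, 0.1237, -0.0025]
tcp_rot: [0.0, 0.987, 0.161, 0.003]
ft_force: [-0.1, 0.1, -1.1]
grip_width: 0.0339
t 15.25 pos [477.2 123.7  -2.5] yaw 18.57 w 33.9 F [-0.1  0.1 -1.1]
shift mm [-2.3 -1.6  5. ] turn [ 0.01 -0.07  0.01]
t 15.3 pos [477.3 123.7  -2.3] yaw 18.57 w 33.7 F [ 0.3  0.6 -1.7]
shift mm [-2.4 -1.6  5.1] turn [ 0.01 -0.07  0.01]
hook yaw 18.68 len 98.5 wid 46.8 hw 36.1 grip [479.6 124.1] (loop-mid [479.3 124.9]) area 8916
[[0.56760804 0.15285846 0.01      ]]
```

View pics/w17.png

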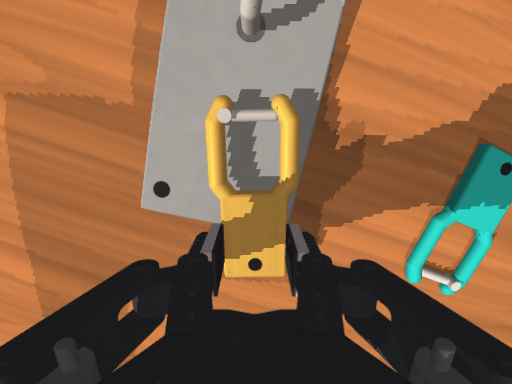

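Run:
```python
from h import *
c=cam("wrist"); s=bot.state(); g,y=hook(c,None,s["position"][2]+.028)
m=cv2.inRange(cv2.cvtColor(c["image"],cv2.COLOR_BGR2GRAY),0,125); cv2.imwrite("pics/e2.png",cv2.resize(c["image"][0:140,180:320],None,fx=5,fy=4,interpolation=2))
e=onz(c,[(250.5,25)],.01)[0,:2]; print(e)
a=np.array([np.cos(y),np.sin(y)]); d=e-g; print("ahead %.1f left %.1f"%(d@a*1000,(a[0]*d[1]-a[1]*d[0])*1000))
```

```text
hook yaw 18.72 len 98.3 wid 46.5 hw 36.0 grip [479.8 124.1] (loop-mid [479.5 124.9]) area 8905
[0.5829133  0.16098525]
ahead 109.5 left 1.8
```

View pics/e2.png

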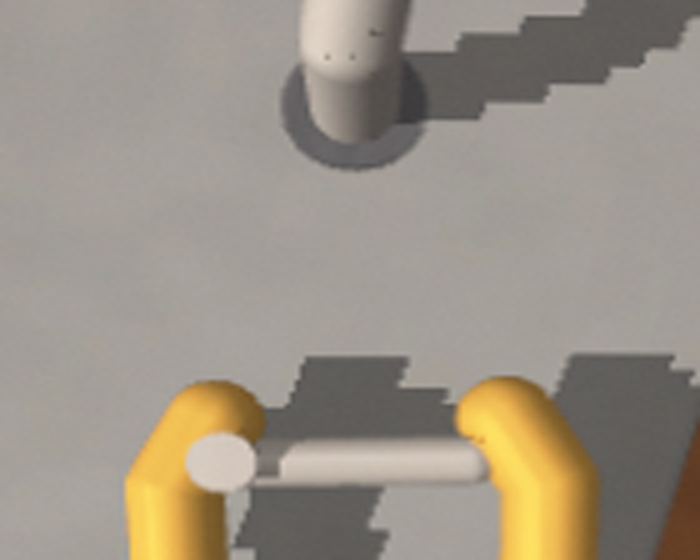

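```bash
python3 -m crank '[[[0,-0.7,2.5,0,-0.07,0,170],[2,-0.6,2,0,0,0,170],[6,0,0.5,0,0,0,170],[8,0,0,0,0,0,170],[8,0,0,0,0,0,170],[5,0,0,0,0,0,170]]]'
python3 - <<'E'
from h import *
p=(.5043,.1352,-.0075)
goto(p,np.radians(18.6)); c=cam("wrist"); goto(p,np.radians(18.6)); cv2.imwrite("pics/w18.png",c["image"][0:300,120:400]); s=bot.state();hook(c,None,s["position"][2]+.028)
E
```

```text
t: 15.95
position: [0.5095, 0.1359, -0.0043]
tcp_rot: [0.0, 0.987, 0.161, 0.004]
ft_force: [0.7, -0.0, -2.2]
grip_width: 0.0336
t 15.95 pos [509.5 135.9  -4.3] yaw 18.57 w 33.6 F [ 0.7 -0.  -2.2]
shift mm [-5.2 -1.   3.2] turn [ 0.02 -0.08 -0.01]
t 16.0 pos [510.5 136.2  -4.2] yaw 18.57 w 34.3 F [ 0.9  0.3 -1. ]
shift mm [-6.2 -1.   3.3] turn [ 0.02 -0.09 -0.01]
hook yaw 18.73 len 98.5 wid 46.8 hw 35.5 grip [511.8 136.6] (loop-mid [511.6 137. ]) area 8948
```

View pics/w18.png

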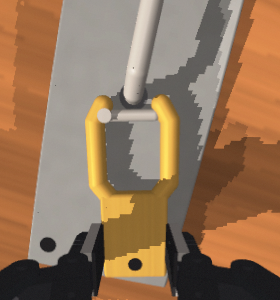

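```bash
python3 -m crank '[[[0,0,3,0,-0.08,0,170],[0,0,1,0,0,0,170],[5,0,0.3,0,0,0,170],[7,0,0.3,0,0,0,170]]]'
python3 - <<'E'
from h import *
p=(.551,.151,-.0075)
goto(p,np.radians(18.6)); c=cam("wrist"); goto(p,np.radians(18.6)); cv2.imwrite("pics/w19.png",c["image"][0:300,120:400]); s=bot.state();hook(c,None,s["position"][2]+.028)
E
```

```text
t: 16.4
position: [0.5157, 0.1383, -0.0088]
tcp_rot: [0.002, 0.987, 0.161, -0.006]
ft_force: [-11.0, -3.8, 14.0]
grip_width: 0.0338
t 16.4 pos [515.7 138.3  -8.8] yaw 18.58 w 33.8 F [-11.   -3.8  14. ]
shift mm [37.5 -0.8 -1.7] turn [ 0.01  0.14 -0.  ]
t 16.45 pos [516.9 138.6  -8.7] yaw 18.58 w 33.6 F [-7.6 -2.  10.4]
shift mm [36.2 -0.9 -1.6] turn [ 0.02  0.12 -0.  ]
hook yaw 18.75 len 98.8 wid 46.7 hw 35.6 grip [518.3 139. ] (loop-mid [518.2 139.5]) area 9019
```

View pics/w19.png

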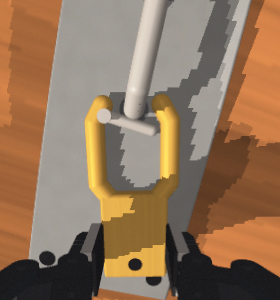

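The gate is swinging inwards around the bar at crop (133,108). The hook is pressing the plate slightly (14 N), so I'll ease up about 1 mm and push on.

```bash
python3 -m crank '[[[4,0,-1,0,0.1,0,170],[7,0,0,0,0,0,170],[7,0,0,0,0,0,170],[6,0,0,0,0,0,170]]]'
python3 - <<'E'
from h import *
p=(.551,.151,-.0075)
goto(p,np.radians(18.6)); c=cam("wrist"); goto(p,np.radians(18.6)); cv2.imwrite("pics/w20.png",c["image"][0:300,120:400]); s=bot.state();hook(c,None,s["position"][2]+.028)
E
```

```text
t: 16.85
position: [0.5245, 0.1419, -0.0087]
tcp_rot: [0.002, 0.987, 0.161, -0.015]
ft_force: [-9.5, -1.9, 8.2]
grip_width: 0.0333
t 16.85 pos [524.5 141.9  -8.7] yaw 18.59 w 33.3 F [-9.5 -1.9  8.2]
shift mm [27.9 -0.2 -2.1] turn [-0.    0.35 -0.  ]
t 16.9 pos [525.5 142.5  -8.7] yaw 18.6 w 34.1 F [-6.8 -0.7  5.5]
shift mm [26.8  0.  -2. ] turn [-0.01  0.34 -0.  ]
hook yaw 18.92 len 98.9 wid 46.7 hw 36.1 grip [527.6 142.5] (loop-mid [527.3 143.2]) area 8983
```

View pics/w20.png

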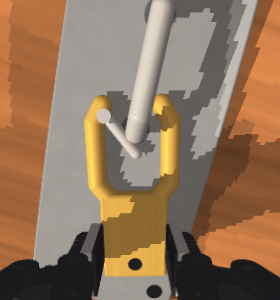

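```bash
python3 -m crank '[[[8,0,-1,0,0.3,0,170],[9,0,0,0,0.1,0,170],[9,0,0,0,0.1,0,170]]]'
python3 - <<'E'
from h import *
p=(.551,.151,-.0075)
goto(p,np.radians(18.6)); c=cam("wrist"); goto(p,np.radians(18.6)); cv2.imwrite("pics/w21.png",c["image"][0:300,120:400]); s=bot.state();hook(c,None,s["position"][2]+.028)
E
```

```text
t: 17.2
position: [0.5434, 0.1505, -0.0086]
tcp_rot: [-0.002, 0.987, 0.162, 0.001]
ft_force: [-4.5, 0.4, 3.1]
grip_width: 0.0338
t 17.2 pos [543.4 150.5  -8.6] yaw 18.68 w 33.8 F [-4.5  0.4  3.1]
shift mm [ 7.4  2.  -1.1] turn [-0.05 -0.03  0.02]
t 17.25 pos [545.8 150.9  -8.4] yaw 18.67 w 33.7 F [ 2.5  0.6 -1.3]
shift mm [ 4.9  1.6 -0.9] turn [-0.04 -0.07  0.01]
hook yaw 22.14 len 99.2 wid 47.4 hw 36.7 grip [545.9 150.8] (loop-mid [546.6 149.1]) area 8575
```

View pics/w21.png

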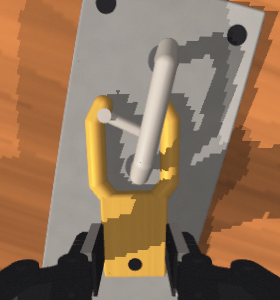

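```bash
python3 -m crank '[[[2,0.5,-0.5,0,0,0,170],[1,0.5,0,0,0,0,170]]]'
python3 - <<'E'
from h import *
p=(.551,.151,-.0075)
goto(p,np.radians(18.6)); c=cam("wrist"); goto(p,np.radians(18.6)); cv2.imwrite("pics/w22.png",cv2.resize(c["image"][60:260,180:340],None,fx=3,fy=3)); s=bot.state()
E
```

```text
t: 17.45
position: [0.5503, 0.151, -0.0081]
tcp_rot: [-0.002, 0.987, 0.162, 0.004]
ft_force: [0.2, -0.1, -1.2]
grip_width: 0.034
t 17.45 pos [550.3 151.   -8.1] yaw 18.66 w 34.0 F [ 0.2 -0.1 -1.2]
shift mm [ 0.6  0.2 -0.6] turn [-0.03 -0.09  0.01]
t 17.5 pos [550.4 150.9  -8.1] yaw 18.65 w 33.9 F [-0.3  0.  -1.1]
shift mm [ 0.6  0.1 -0.6] turn [-0.03 -0.09  0.01]
```

View pics/w22.png

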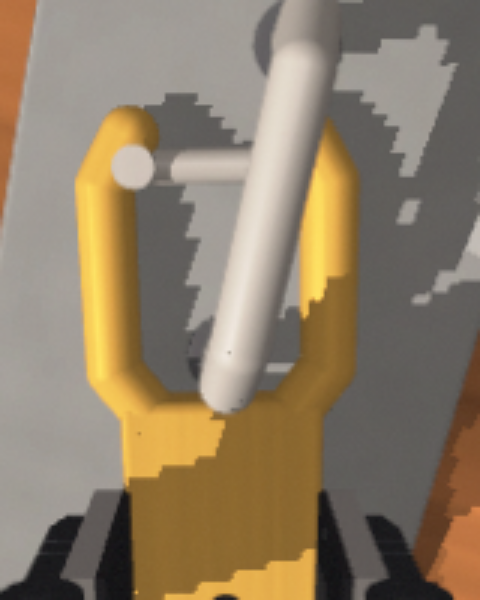

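The gate lies straight across at (180,165), shut, with the bar inside the loop next to the handle edge. I'll set it down, release and lift.

```bash
python3 -m crank '[[[-0.5,0,0.7,0,-0.05,0,170],[0,0,0.5,0,0,0,170],[0,0,0,0,0,0,120],[0,0,0,0,0,0,90],[0,0,0,0,0,0,80],[0,0,-2,0,0,0,80]]]'
python3 - <<'E'
from h import *
p=(.551,.151,-.0075)
goto(p,np.radians(18.6)); c=cam("wrist"); goto(p,np.radians(18.6)); cv2.imwrite("pics/w23.png",c["image"])
E
```

```text
t: 18.1
position: [0.5506, 0.1505, -0.0067]
tcp_rot: [-0.001, 0.987, 0.162, 0.002]
ft_force: [0.8, -0.9, -0.4]
grip_width: 0.0585
t 18.1 pos [550.6 150.5  -6.7] yaw 18.62 w 58.5 F [ 0.8 -0.9 -0.4]
shift mm [ 0.5 -0.3  0.8] turn [-0.02 -0.05  0.  ]
t 18.15 pos [551.  150.6  -6.2] yaw 18.62 w 58.6 F [ 0.5 -0.4  0.3]
shift mm [ 0.1 -0.4  1.3] turn [-0.02 -0.06  0.  ]
```

View pics/w23.png

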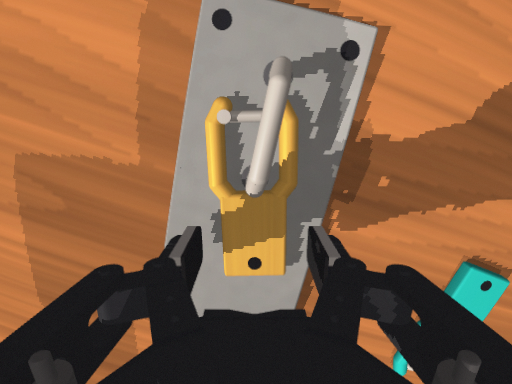

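Released and not moved. Lifting away along the tool axis, back and up.

```bash
python3 -m crank '[[[0,0,-10,0,0,0,80],[-1,0,-20,0,0,0,80],[-2,0,-30,0,0,0,80],[-10,0,-35,0,0,0,80],[-25,0,-30,0,0,0,80],[-30,0,-20,0,0,0,80],[-15,0,-5,0,0,0,80]]]'
python3 - <<'E'
from h import *
p=(.551,.151,-.0075)
goto(p,np.radians(18.6)); c=cam("wrist"); goto(p,np.radians(18.6)); cv2.imwrite("pics/w24.png",c["image"]); hook(c,None,.02)
c=cam("scene"); cv2.imwrite("pics/s24.png",c["image"]); cv2.imwrite("pics/s24c.png",cv2.resize(c["image"][215:295,255:350],None,fx=7,fy=7,interpolation=2))
E
```

```text
t: 18.85
position: [0.4711, 0.1233, 0.1519]
tcp_rot: [-0.001, 0.987, 0.162, 0.003]
ft_force: [1.0, 0.4, 0.3]
grip_width: 0.0588
t 18.85 pos [471.1 123.3 151.9] yaw 18.64 w 58.8 F [1.  0.4 0.3]
shift mm [ 83.5  -0.4 159.9] turn [-0.02 -0.08  0.01]
t 18.9 pos [469.6 122.8 152.2] yaw 18.64 w 58.6 F [-1.4 -1.4  1.1]
shift mm [ 85.2  -0.4 160.2] turn [-0.02 -0.07  0.01]
hook yaw 19.61 len 97.2 wid 46.8 hw 34.7 grip [551.2 151.3] (loop-mid [551.2 151.1]) area 2518
```

View pics/w24.png

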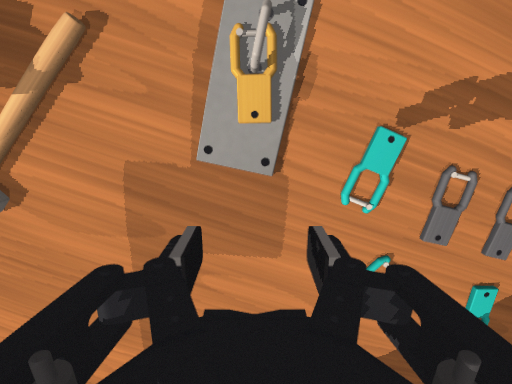

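View pics/s24.png

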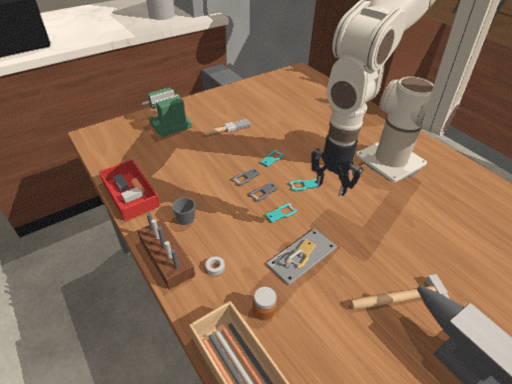

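View pics/s24c.png

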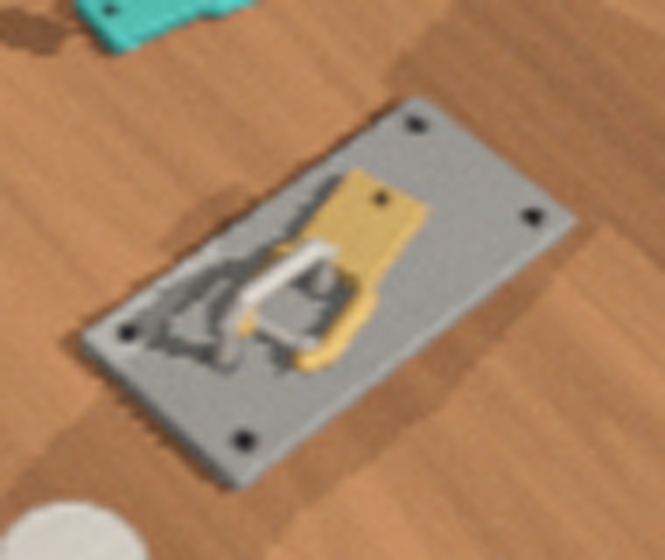

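Clipped, flat and gate shut. One check that the steel hooks and other things haven't moved: compare before and after.

Run:
```python
from h import *
a=cv2.imread("pics/scene0.png"); b=cv2.imread("pics/s24.png")
for n,(x0,y0,x1,y1) in dict(steelR=(226,164,258,186),steelL=(246,183,280,202),cup=(168,190,200,228),collar=(200,252,230,280),jar=(250,282,280,320),hammer=(350,272,420,310),brush=(198,115,252,138),tq1=(258,148,288,168),tq2=(264,200,300,224)).items():
    t=a[y0:y1,x0:x1]; r=cv2.matchTemplate(b[y0-6:y1+6,x0-6:x1+6],t,cv2.TM_CCOEFF_NORMED); _,v,_,l=cv2.minMaxLoc(r); print(n,l[0]-6,l[1]-6,round(v,3))
A=a[150:230,220:330];B=b[150:230,220:330]; cv2.imwrite("pics/cmp.png",cv2.resize(np.vstack([A,B]),None,fx=3.6,fy=3.6,interpolation=2))
```

```text
steelR 0 0 0.715
steelL 0 0 0.771
cup 0 0 0.802
collar 0 0 0.998
jar 0 0 0.987
hammer 0 0 0.995
brush 0 0 0.885
tq1 0 0 0.935
tq2 0 0 0.981
```

View pics/cmp.png

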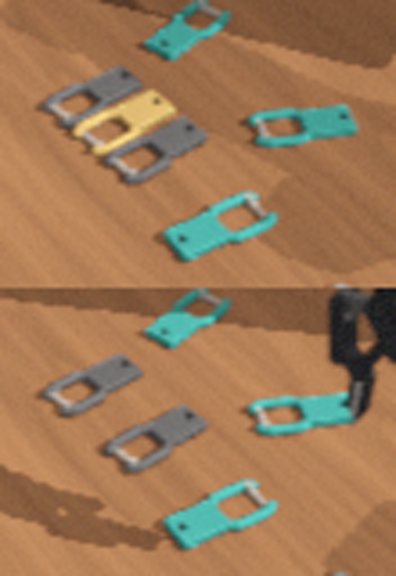

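Nothing else has shifted (0 px everywhere). Handing in.

```bash
python3 -c "
from cell import bot
print(bot.state()['t']); print(bot.hand_in())"
```

```text
18.95
the job is handed in; nothing more can be done
None
```

The brass hook is clipped on the eye upright nearer the robot. It lies flat on the plate with its gate shut, and the job was handed in at about 19 s.

- **What I did:** I gripped the brass hook's handle lengthways and slid it about 119 mm away from the robot. That left it clear of the steel noses by roughly 20–25 mm. I then re-gripped the handle crossways, carried the hook to the plate, pushed it over the upright, set it down, released it and lifted away.
- **Last checks:** The wrist and scene views show the gate straight across and the bar inside the loop. The bar sits about 34 mm past the mouth, inside the 29–35.5 mm range. The steel hooks and the bystanders I compared against the first scene picture show a shift of 0 pixels. The steel hooks, cup and brush matched less well (0.72–0.89, probably changed shadows or surroundings), and one pixel there is a few millimetres. The highest force I saw was about 18 N.

**Disagreements:**
- **Fingertip height:** The fingertips stood about 40 mm higher than the reported tool position and `nose_length` imply. Two cameras agreed on this, so I worked from the pictures.
- **Hook angle:** The last joint reached the end of its range (3.141) while I was carrying the hook. I approached at about 18.5° instead of parallel to the plate, so the hook lies about 12–13° off the plate's long axis.

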